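# Fetch the lower mould insert from under its sticks and restack

## Task

The bronze mould insert at the bottom of the stack on the plywood board is next for polishing. Lay the steel insert that lies above it flat on the blue felt mat, then the two plastic spacer sticks on the mat as well, and seat the bronze insert fully down between the pins of the grey polishing fixture; then put the two sticks back across the board, and the steel insert centred and lengthwise on top of them, one stick under each half, so that it rests level and clear of the board. The two inserts must never touch each other, and leave the white tin, the black cup and the roll of tape where they are.

Things in the scene. Friction and masses are not known exactly. Their poses are not given: they have to be found in the camera images.
- upper_insert: steel mould insert: silvery block, 90 (x, long) x 50 (y) x 22 (z) mm, four small holes at its corners and two in the middle; 0.4 kg; same after a half turn. Origin: centre of its underside. At the start level on the two sticks, lengthwise above the bronze insert, underside 34 mm above the board's top; grip it across its 50 mm width at mid length, between the sticks
- lower_insert: bronze mould insert: gold-coloured block, 136 (x, long) x 50 (y) x 22 (z) mm, a pocket (34 x 26, 12 mm deep) in the middle of its top, four small holes near its ends; 0.55 kg; same after a half turn. Origin: centre of its underside. At the start flat on the board under the sticks; both its ends show beyond the steel insert
- white_stick: white plastic spacer stick, 12 (x) x 80 (y, long) x 12 (z) mm, 20 g. Origin: centre of its underside. At the start it lies across the bronze insert, about 30 mm from the middle, under one half of the steel insert, its ends standing out 15 mm on both sides
- red_stick: red plastic spacer stick, same size, origin and axes as the white one, under the other half of the steel insert; the two sticks may change places
- board: storage board of pale plywood, fixed, 176 (x, long) x 112 (y) mm; a batten 12 mm wide and 10 mm proud along each short end, 152 mm clear between them. Origin: centre of its underside, on the cabinet top; its flat top is 15 mm above the origin
- fixture: polishing fixture, fixed: grey base 180 (x, long) x 100 (y) x 12 mm with two rest strips 3 mm high and six 8 mm pins with tapered tips, 15.5 mm tall: at x = +-48, y = +-31 mm and at x = +-74, y = 0. The bronze insert goes lengthwise along x between them with 2 mm play all round; seated, its underside is 15 mm above the fixture's origin. Origin: centre of the base's underside
- mat: blue felt mat, fixed, 190 (x) x 164 (y) x 3 (z) mm, the side area. Origin: centre of its underside. A white tin stands at its corner towards +x, +y, and a green stone stick (12 x 58 x 10 mm, loose, along the mat's y) lies near its edge, centred at x = -82, y = 45 mm: lay things clear of both
- white_tin: white tin with a dark label, 49 mm across, 20 mm high, loose, standing on a corner of the mat about 68 mm from the mat's centre along the mat's x and 56 mm along y; leave it there. Origin: centre of its underside
- cup: black plastic cup, 47 mm across, 48 mm high, loose, at the back of the cabinet top; leave it there. Origin: centre of its underside
- tape: roll of pale masking tape lying flat, 80 mm across, 19 mm high, loose, at the back; leave it there. Origin: centre of its underside

How it is judged:
By the outcome, as a careful person would: the job done as asked, in the order asked, and still so for the second after the job is handed in, with the robot touching nothing.
It also fails if it takes over 144 s, if anything falls off the work surface, if the arm or the gripper's body presses on something with over 40 N, if the wrist force passes 120 N, or if a joint passes its speed limit or range.

## Robot

A 6-joint arm with a two-finger parallel gripper is mounted at the origin on a cart in front of the work surface, level with it; the furniture and walls round the work are solid. World frame = base frame: x ahead of the robot, y to its left, z up, the work surface at z = 0. Lengths are in m, angles in degrees, forces in N, time in s.
With the tool pointing down it reaches from about 0.4 to 0.825 m from the base axis. Payload 7 kg.
Tool frame: the origin (TCP) lies midway between the tips of the shut fingers; the grasp point (between the pads) lies r.grip_depth behind it (r.grip_depth is the distance from the TCP to the grasp point, in m); z points along the fingers, y is the line along which they close (so a half turn about z gives the same grasp; the last joint's range is limited). The gripper opens to 88 mm and grips with 3 to 60 N. Pads are 19 mm wide; open, the fingers measure 130 mm over their backs; the gripper's body (78 mm by 193 mm) begins 47 mm behind the grasp point.
Start: joints at [84.059, 20.546, 0.682, 0, -70.136, -16.507], TCP at [0.258, 0.624, 0.227] pointing down, gripper open.
Joint ranges: [-176.03, 176.03], [-82.01, 121.73], [-58.28, 71.71], [-173.87, 95.51], [-174.79, -0.11], [-173.66, 173.66]. Speed limits (degrees/s): [136.94, 136.94, 172.46, 180, 180, 180].

## Interface

Orientations are given as [roll, pitch, yaw] about the fixed x, y, z axes, in that order (R = Rz(yaw) Ry(pitch) Rx(roll)).
In Python, from plant import r gives the robot as it stands.
- The arm moves only by the shell command python3 -m pendant 'ROWS' [OPENING] [FORCE]. ROWS is a JSON list of rows, 1 to 12 of them, each of 6 numbers: dx, dy, dz in m, then a rotation vector rx, ry, rz in degrees; each row is the pose to reach, as a shift and turn from the pose commanded when the command began, along the tool's axes at that moment; what a row does not reach only later rows make up. A row lasts 1/12 s, in which the tool goes at most 0.0417 m and 7.16 degrees, less where a joint would pass 70% of its speed; a pose out of reach is approached as far as the arm can. OPENING is the finger opening in m, set as the command begins (- or left out keeps the last). The fingers move at their own pace and stop on an object; FORCE is the grip in N (left out, the last holds). Time passes only in rows, so rows that do not move let the fingers close. It prints the time, the measured TCP pose, the force, the opening and the grip force at its end.
- r.get_state(): the state, without advancing time (a new reading comes with each control period).
- r.capture(name): name is "scene" or "top" or "wrist"; returns a dict with "frame" (480x640x3 uint8, red, green, blue), "z_map" (480x640 float32, m along the optical axis (not along the pixel's ray), 0 where there is no reading), "fx", "fy", "cx", "cy" (pixels), "D" ([k1, k2, p1, p2, k3] as OpenCV has them; the pictures are not rectified), "cam_to_world" (4x4, takes a point from camera to world coordinates). Camera axes: x right, y down, z forward; pixel columns grow to the right and rows downward; lengths in m; the calibration is good to about 2 mm. A picture is of the moment at which its call begins.
- r.close_job(): hands the job in; it is judged then, once.
The state is a dict: "time_s": time; "joints": joint angles; "qd": joint speeds; "joint_torque": joint torques, N m; "tcp_pos": TCP position; "eef_rot": TCP orientation; "contact_force": force on the tool from outside, world axes, zero at the start; "moment": the same for the moment, N m; "gripper_width": finger opening in m; "gripper_force": force on a finger pad.
Only numpy, scipy, OpenCV 4.12 (cv2) and the standard library are available. Lean on these libraries where they do the work, as an engineer would, in place of code of your own. Each camera call takes 0.05 s, during which the arm holds its last target. There are 200 camera calls.

## Working session

There is one attempt and no reset: what is moved stays moved. The work goes in short steps, Python scripts to look and compute and a shell command to move; the robot and the scene stay as the last step left them, time stands still between calls to the robot, and variables do not carry over. Pictures are saved under pics/ and viewed, at most 15 in all, crops included, and the job is handed in when it is done.

```bash
ls; mkdir -p pics
python3 - <<'E'
from plant import r
import cv2,numpy as np
s=r.get_state(); print({k:np.round(v,3).tolist() for k,v in s.items()}, r.grip_depth)
for n in("top","scene"):
    c=r.capture(n); cv2.imwrite(f"pics/{n}0.png",c["frame"][:,:,::-1]); np.savez(f"{n}0.npz",**c)
    print(n,c["fx"],c["D"],np.round(c["cam_to_world"],3).tolist())
E
```

```text
pics
{'time_s': 0.0, 'joints': [84.059, 20.59, 0.633, -0.02, -70.135, -16.508], 'qd': [-0.015, -0.02, -0.034, -0.022, -0.073, 0.074], 'joint_torque': [0.001, -58.271, 29.305, 6.997, 0.007, -0.0], 'tcp_pos': [0.258, 0.623, 0.226], 'eef_rot': [179.907, -0.008, -22.455], 'contact_force': [-0.217, -0.284, 0.838], 'moment': [0.078, 0.01, -0.017], 'gripper_force': 0.0, 'gripper_width': 0.088} 0.0188
top 480.98034433454995 [-0.07628196  0.          0.          0.          0.        ] [[0.029, -0.98, 0.198, 0.395], [-0.999, -0.033, -0.018, -0.058], [0.024, -0.198, -0.98, 0.933], [0.0, 0.0, 0.0, 1.0]]
scene 610.4940984625877 [-0.21374469  0.          0.          0.          0.        ] [[-0.482, -0.738, 0.472, 0.169], [-0.876, 0.4, -0.269, 0.181], [0.01, -0.543, -0.84, 0.81], [0.0, 0.0, 0.0, 1.0]]
```

View pics/top0.png

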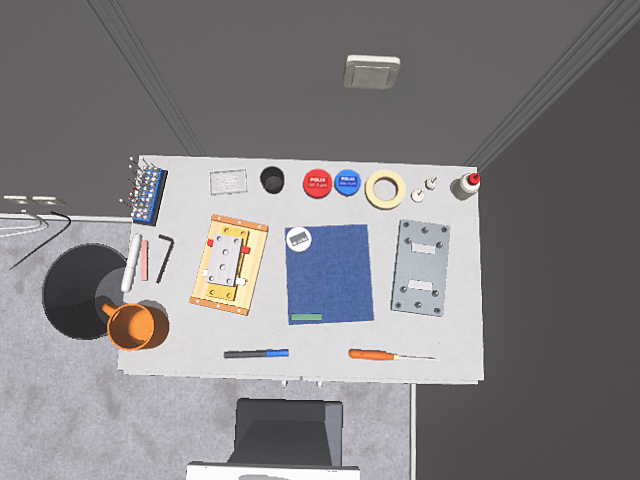

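View pics/scene0.png

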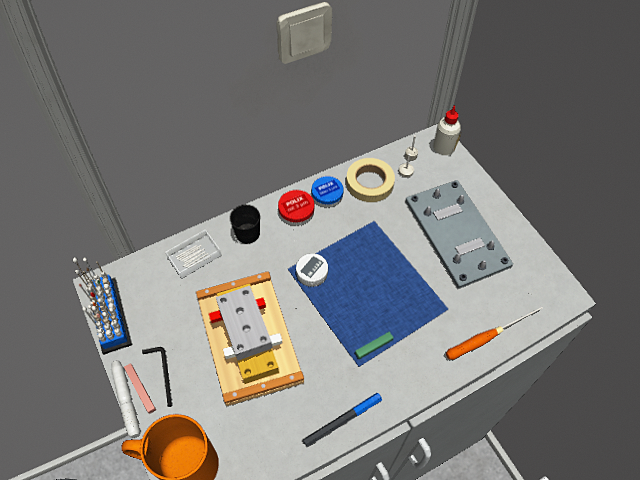

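The top view shows the board and stack around (230,265), the mat around (330,273) and the fixture around (421,268). In the stack, the red stick is at (228,246) and the white one at (225,276). The tin is at (298,239), the green stone at (306,317), the cup at (272,180) and the tape at (385,189).

```bash
cat > h.py <<'E'
import numpy as np,cv2
def cloud(c):
    """world points HxWx3 from z_map"""
    K=np.array([[c["fx"],0,c["cx"]],[0,c["fy"],c["cy"]],[0,0,1]],float)
    v,u=np.mgrid[:480,:640]
    p=cv2.undistortPoints(np.stack([u,v],-1).reshape(-1,1,2).astype(float),K,np.array(c["D"],float)).reshape(480,640,2)
    z=c["z_map"]; P=np.dstack([p*z[...,None],z]); T=c["cam_to_world"]
    W=P@T[:3,:3].T+T[:3,3]; W[z==0]=np.nan; return W
def onplane(c,uv,z):
    K=np.array([[c["fx"],0,c["cx"]],[0,c["fy"],c["cy"]],[0,0,1]],float)
    p=cv2.undistortPoints(np.array(uv,float).reshape(-1,1,2),K,np.array(c["D"],float)).reshape(-1,2)
    T=c["cam_to_world"]; d=np.c_[p,np.ones(len(p))]@T[:3,:3].T
    return T[:3,3]+d*((z-T[2,3])/d[:,2])[:,None]
def rect(c,m,z):
    """min rect of largest blob of mask m, outline projected on plane z: centre, (long,short) mm, yaw of long axis"""
    n,l,s,_=cv2.connectedComponentsWithStats(m.astype(np.uint8)); k=1+s[1:,4].argmax()
    v,u=np.where(l==k); P=onplane(c,np.c_[u,v],z)[:,:2]
    (ctr),(w,h),a=cv2.minAreaRect((P*1000).astype(np.float32))
    if w<h: w,h,a=h,w,a+90
    return np.round(ctr,1),round(w,1),round(h,1),round((a+90)%180-90,2),len(v)
E
cat > m0.py <<'E'
from h import *
for n in("top","scene"):
    c=dict(np.load(n+"0.npz")); W=cloud(c); z=W[...,2]; f=c["frame"]; hsv=cv2.cvtColor(f,cv2.COLOR_RGB2HSV)
    H,S,V=[hsv[...,i].astype(int) for i in range(3)]
    X,Y=W[...,0],W[...,1]
    pad=lambda m:m
    print(n,"table z",np.nanmedian(z[(abs(z)<.01)]))
    for nm,m,zz in [("mat",(H>100)&(H<125)&(S>100)&(abs(z)<.012),.003),
      ("gold",(H>15)&(H<30)&(S>150)&(z>.03)&(z<.045),.037),
      ("wood",(z>.009)&(z<.035)&(S>60)&(H<30)&(Y>0.05)&(X<0.72)&(X>.4),.015),
      ("steel",(z>.062)&(z<.08)&(S<60),.071),
      ("red",(z>.03)&(z<.056)&((H<8)|(H>172))&(S>150),.049),
      ("whiteL",(z>.043)&(z<.056)&(S<40)&(V>190),.049),
      ("fixture",(z>.006)&(z<.03)&(S<60)&(Y<-.15)&(V<190),.012),
      ("tin",(z>.012)&(z<.03)&(S<60)&(Y>-.1)&(Y<.1)&(X<.62),.023),
      ("stone",(H>50)&(H<85)&(S>80)&(X<.5),.013)]:
        try: print(nm,*rect(c,m,zz), "z",np.round(np.nanmedian(z[m]),4))
        except Exception as e: print(nm,e)
E
python3 m0.py; python3 -c "
import cv2
a=cv2.imread('pics/top0.png'); cv2.imwrite('pics/c0.png',cv2.resize(a[205:330,180:280],None,fx=4.6,fy=4.6,interpolation=2))"
```

```text
top table z 0.00037456152657028285
mat [511.7 -91.1] 188.3 162.0 4.71 7169 z 0.0036
gold [457.8 124.5] 3.7 0.0 -88.0 3 z 0.0366
wood [504.8 103.8] 140.4 114.2 -10.34 1426 z 0.0165
steel [ 462.5 -439.5] 618.0 11.1 0.01 1415 z 0.0713
red [545.5  66.5] 14.2 12.3 77.8 50 z 0.0493
whiteL [486.6  72.5] 16.5 11.5 80.65 57 z 0.0478
fixture [ 521.5 -414.2] 731.0 263.7 23.42 2345 z 0.0142
tin [573.8 -32.4] 47.2 46.3 1.95 494 z 0.0195
stone attempt to get argmax of an empty sequence
scene table z 0.0006194291490290715
mat [513.  -93.3] 189.3 163.9 4.62 10806 z 0.0039
gold [468.1 107.1] 49.6 32.8 81.94 748 z 0.0374
wood [524.7  97.7] 183.8 112.6 -10.22 4725 z 0.016
steel [ 699.8 -238.7] 811.8 389.1 51.62 4531 z 0.0712
red [555.6 128.8] 16.1 15.7 82.39 120 z 0.0489
whiteL [487.2  70.1] 14.2 11.7 80.46 86 z 0.0484
fixture [ 528.6 -271.9] 182.9 103.7 -5.98 5680 z 0.0135
tin [573.4 -31.8] 53.4 46.4 -28.47 796 z 0.0232
stone [426.4 -52.4] 59.5 13.2 -87.96 361 z 0.0134
```

View pics/c0.png

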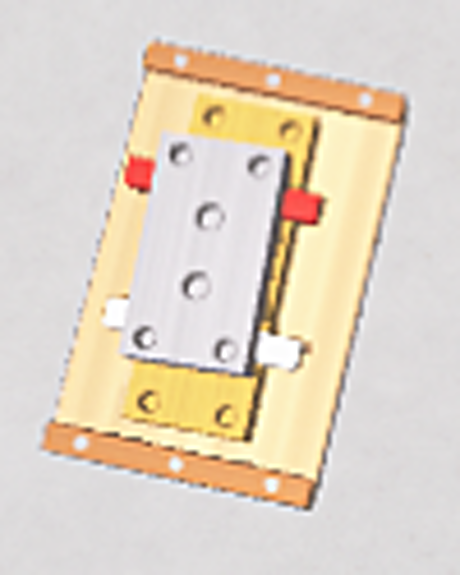

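The crop shows the steel block centred at about (206,255), with the red stick in the +x half and the white one in the -x half. The stack's yaw is about -10°. I'll move above it and measure with the wrist camera.

```bash
cat > d.py <<'E'
# usage: d.py x y z(tcp, m) yaw(deg): tool-axes shift and turn to a tool-down pose
import sys,numpy as np
from plant import r
from scipy.spatial.transform import Rotation as R
x,y,z,yaw=map(float,sys.argv[1:5]); s=r.get_state()
A=R.from_euler("xyz",s["eef_rot"],degrees=True); B=R.from_euler("xyz",[180,0,yaw],degrees=True)
d=A.inv().apply(np.array([x,y,z])-s["tcp_pos"]); w=(A.inv()*B).as_rotvec(degrees=True)
print(np.round(d,4).tolist(),np.round(w,2).tolist(),"rows",round(max(np.linalg.norm(d)/.0417,np.linalg.norm(w)/7.16),1),"t",round(s["time_s"],2),"tcp",np.round(s["tcp_pos"],4),"rot",np.round(s["eef_rot"],2))
E
python3 d.py .50 .10 .30 -10.3
```

```text
[0.4239, 0.3913, -0.0737] [0.08, 0.0, -12.15] rows 13.9 t 0.1 tcp [0.2576 0.6235 0.2257] rot [ 1.7992e+02 -1.0000e-02 -2.2450e+01]
```

```bash
python3 -m pendant '[[0.03,0.027,-0.02,0,0,-1],[0.06,0.056,-0.04,0,0,-3],[0.09,0.083,-0.06,0,0,-5],[0.12,0.11,-0.074,0,0,-7],[0.15,0.138,-0.074,0,0,-9],[0.18,0.166,-0.074,0,0,-11],[0.21,0.194,-0.074,0,0,-12],[0.24,0.222,-0.074,0,0,-12.2],[0.27,0.25,-0.074,0,0,-12.2],[0.30,0.277,-0.074,0,0,-12.2],[0.33,0.305,-0.074,0,0,-12.2],[0.36,0.333,-0.074,0,0,-12.2]]'; python3 d.py .50 .10 .30 -10.3
```

```text
time_s: 1.1
tcp_pos: [0.4609, 0.182, 0.3006]
eef_rot: [-180.0, 0.0, -10.2]
contact_force: [0.4, -0.5, 0.9]
gripper_width: 0.088
gripper_force: 0.0
[0.053, 0.0738, 0.0006] [-0.01, 0.0, 0.08] rows 2.2 t 1.1 tcp [0.4609 0.182  0.3006] rot [-179.99    0.    -10.22]
```

```bash
python3 -m pendant '[[0.027,0.037,0,0,0,0],[0.053,0.074,0,0,0,0],[0.053,0.074,0,0,0,0],[0.053,0.074,0,0,0,0]]'
python3 - <<'E'
from plant import r
import cv2,numpy as np
c=r.capture("wrist"); cv2.imwrite("pics/w1.png",c["frame"][:,:,::-1]); np.savez("w1.npz",**c)
print(c["fx"],c["D"],np.round(c["cam_to_world"],3).tolist())
E
```

```text
time_s: 1.43
tcp_pos: [0.5003, 0.0992, 0.3001]
eef_rot: [180.0, 0.0, -10.5]
contact_force: [0.1, 0.2, -0.4]
gripper_width: 0.0879
gripper_force: 0.0
330.8740978573523 [-0.05517522  0.          0.          0.          0.        ] [[-0.182, -0.945, -0.273, 0.574], [-0.983, 0.175, 0.05, 0.087], [0.001, 0.277, -0.961, 0.458], [0.0, 0.0, 0.0, 1.0]]
```

View pics/w1.png

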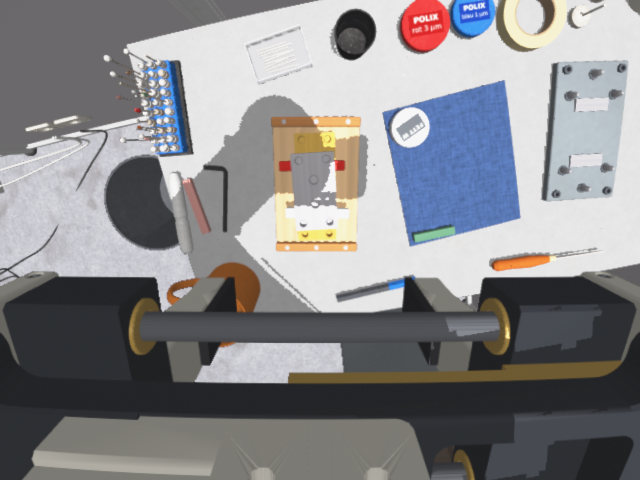

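The wrist view shows the whole scene: the steel block at (315,178), the red stick at y=166, the white one at y=213, the mat at (452,163) and the fixture at (585,130). I'll fit the poses from all three cameras.

```bash
cat > m1.py <<'E'
from h import *
for n in("top0","scene0","w1"):
    c=dict(np.load(n+".npz")); W=cloud(c); X,Y,z=[W[...,i] for i in range(3)]
    hsv=cv2.cvtColor(c["frame"],cv2.COLOR_RGB2HSV); H,S,V=[hsv[...,i].astype(int) for i in range(3)]
    st=(X>.4)&(X<.65)&(Y>.02)&(Y<.2)
    print(n)
    for nm,m,zz in [("steel",st&(z>.064)&(z<.078),.071),
      ("board",st&(z>.008),.02),
      ("gold",st&(z>.032)&(z<.042),.037),
      ("red",st&(z>.042)&(z<.056)&((H<8)|(H>172))&(S>150),.049),
      ("white",st&(z>.042)&(z<.056)&(S<60),.049),
      ("fix",(X>.4)&(X<.66)&(Y>-.4)&(Y<-.18)&(z>.006)&(z<.04),.012),
      ("tin",(X>.53)&(X<.61)&(Y<.01)&(Y>-.07)&(z>.012),.023),
      ("stone",(X>.38)&(X<.47)&(Y<.0)&(Y>-.1)&(z>.007),.013)]:
        try:
            print(nm,*rect(c,m,zz),"z",np.round(np.nanmedian(z[m]),4))
            if nm in("red","white","gold"):
                k,l,s,_=cv2.connectedComponentsWithStats(m.astype(np.uint8))
                for i in range(1,k):
                    if s[i,4]>12: print("   ",*rect(c,l==i,zz))
        except Exception as e: print(nm,e)
E
python3 m1.py
```

```text
top0
steel [522.6 100.6] 91.2 52.1 -6.72 1331 z 0.0716
board [522.5  99.5] 178.3 115.8 -10.64 5413 z 0.0257
gold [470.1 108. ] 51.9 30.4 81.77 343 z 0.0376
    [574.8  91. ] 51.7 31.3 80.42 240
    [519.3  75.9] 46.2 4.7 -6.76 59
    [470.1 108. ] 51.9 30.4 81.77 343
red [545.8  66.6] 14.0 11.8 80.53 47 z 0.0494
    [557.2 133.8] 11.4 9.6 1.94 35
    [545.8  66.6] 14.0 11.8 80.53 47
white [486.7  72.2] 17.9 11.9 80.68 65 z 0.0493
    [499.2 139. ] 11.5 8.0 -7.17 30
    [486.7  72.2] 17.9 11.9 80.68 65
fix [ 528.9 -270.5] 181.1 101.8 -5.87 4726 z 0.0127
tin [573.8 -32.4] 47.2 46.3 1.95 498 z 0.0231
stone [426.7 -51.9] 54.9 13.1 -88.29 183 z 0.0138
scene0
steel [522.5  99.8] 94.3 49.8 -7.13 2226 z 0.0714
board [522.3  98. ] 183.7 112.9 -10.29 9277 z 0.025
gold [469.  106.8] 50.6 32.1 83.86 735 z 0.0375
    [589.2  87.6] 49.1 4.7 82.86 90
    [469.  106.8] 50.6 32.1 83.86 735
red [555.7 128.6] 16.3 15.4 79.9 110 z 0.049
    [545.2  64. ] 14.9 10.2 -11.86 69
    [555.7 128.6] 16.3 15.4 79.9 110
white [485.6  70.3] 15.0 14.2 -9.56 111 z 0.0494
    [485.6  70.3] 15.0 14.2 -9.56 111
    [498.5 134.4] 15.2 13.5 -7.93 106
    [481.4 104.8] 48.1 3.0 83.64 62
fix [ 528.6 -271.9] 182.9 103.7 -5.98 5935 z 0.0131
tin [573.5 -31.7] 53.4 46.4 -29.03 802 z 0.0235
stone [426.2 -52.9] 58.1 13.0 -88.41 328 z 0.0135
w1
steel [523.3 101.7] 90.4 50.0 -6.79 3062 z 0.0706
board [183.5 156.9] 1269.7 446.3 79.47 111785 z 0.3912
gold [574.9  92.9] 49.2 32.2 79.56 746 z 0.0365
    [574.9  92.9] 49.2 32.2 79.56 746
    [462.9 109.6] 49.4 14.4 82.12 354
red [558.5 132.4] 13.3 10.7 79.38 107 z 0.0484
    [558.5 132.4] 13.3 10.7 79.38 107
    [547.6  67.2] 10.9 9.7 -9.41 76
white [487.8  72.2] 15.3 12.8 79.58 128 z 0.0485
    [500.5 137.1] 11.5 11.4 -10.52 91
    [487.8  72.2] 15.3 12.8 79.58 128
fix [ 530.5 -267.5] 180.0 104.5 -5.89 9691 z 0.0118
tin [575.5 -29. ] 48.2 47.0 54.82 1217 z 0.0221
stone [428.1 -49.4] 58.8 13.5 -87.82 378 z 0.0128
```

```bash
python3 d.py .523 .1012 .052 -6.8
```

```text
[0.0228, -0.005, 0.2481] [0.02, 0.05, -3.63] rows 6.0 t 1.48 tcp [0.4999 0.1005 0.3001] rot [ 1.7998e+02  5.0000e-02 -1.0430e+01]
```

```bash
python3 -m pendant '[[0.012,-0.003,0.03,0,0,-2],[0.0228,-0.005,0.07,0,0,-3.63],[0.0228,-0.005,0.11,0,0,-3.63],[0.0228,-0.005,0.15,0,0,-3.63],[0.0228,-0.005,0.18,0,0,-3.63],[0.0228,-0.005,0.18,0,0,-3.63],[0.0228,-0.005,0.18,0,0,-3.63]]' 0.07; for i in 1 2 3; do python3 d.py .523 .1012 .052 -6.8; done;  python3 - <<'E'
from plant import r
import cv2,numpy as np
c=r.capture("wrist"); cv2.imwrite("pics/w2.png",c["frame"][:,:,::-1]); np.savez("w2.npz",**c)
E
```

```text
time_s: 2.07
tcp_pos: [0.5223, 0.1032, 0.1199]
eef_rot: [179.9, 0.1, -6.5]
contact_force: [0.2, -0.1, 1.3]
gripper_width: 0.07
gripper_force: 0.0
[0.0011, 0.0018, 0.0679] [0.14, 0.15, 0.28] rows 1.6 t 2.07 tcp [0.5223 0.1032 0.1199] rot [ 1.7986e+02  1.5000e-01 -6.5200e+00]
[0.0011, 0.0018, 0.0679] [0.14, 0.15, 0.28] rows 1.6 t 2.07 tcp [0.5223 0.1032 0.1199] rot [ 1.7986e+02  1.5000e-01 -6.5200e+00]
[0.0011, 0.0018, 0.0679] [0.14, 0.15, 0.28] rows 1.6 t 2.07 tcp [0.5223 0.1032 0.1199] rot [ 1.7986e+02  1.5000e-01 -6.5200e+00]
```

View pics/w2.png

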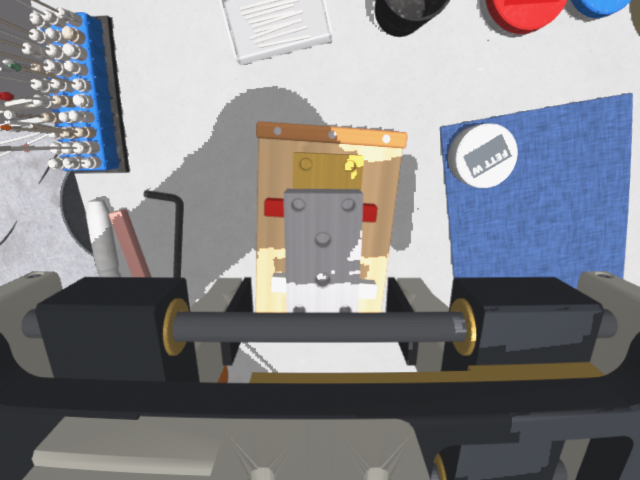

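The fingers straddle the steel block symmetrically (inner edges at x=251 and x=388, steel about 285–362). Descending to grip.

```bash
python3 -m pendant '[[0.001,0.0008,0.03,0,0,0.2],[0.001,0.0008,0.06,0,0,0.2],[0.001,0.0008,0.068,0,0,0.2],[0.001,0.0008,0.068,0,0,0.2],[0.001,0.0008,0.068,0,0,0.2]]'; python3 -m pendant '[[0,0,0,0,0,0],[0,0,0,0,0,0],[0,0,0,0,0,0],[0,0,0,0,0,0],[0,0,0,0,0,0],[0,0,0,0,0,0]]' 0.03 40
```

```text
time_s: 2.53
tcp_pos: [0.5253, 0.1025, 0.0546]
eef_rot: [-180.0, -0.1, -6.8]
contact_force: [-0.0, -0.0, 0.3]
gripper_width: 0.0699
gripper_force: 0.0
time_s: 3.03
tcp_pos: [0.5245, 0.1018, 0.0537]
eef_rot: [-180.0, -0.1, -6.8]
contact_force: [-1.7, -1.2, 7.6]
gripper_width: 0.0501
gripper_force: 40.0
```

```bash
python3 -m pendant '[[0,0,-0.01,0,0,0],[0,0,-0.03,0,0,0],[0,0,-0.06,0,0,0],[0,0,-0.09,0,0,0],[0,0,-0.09,0,0,0],[0,0,-0.09,0,0,0]]'; python3 d.py .5168 -.144 .03 4.65;  python3 - <<'E'
from plant import r
import cv2,numpy as np
c=r.capture("scene"); cv2.imwrite("pics/s3.png",c["frame"][200:440,160:480,::-1].repeat(2,0).repeat(2,1)); np.savez("s3.npz",**c)
E
```

```text
time_s: 3.53
tcp_pos: [0.5248, 0.1023, 0.1446]
eef_rot: [-179.9, -0.2, -6.8]
contact_force: [0.5, 0.3, -4.2]
gripper_width: 0.0496
gripper_force: 40.0
[0.021, 0.2458, 0.114] [-0.13, -0.18, -11.47] rows 6.5 t 3.53 tcp [0.5248 0.1023 0.1446] rot [-1.7985e+02 -1.6000e-01 -6.8200e+00]
```

View pics/s3.png

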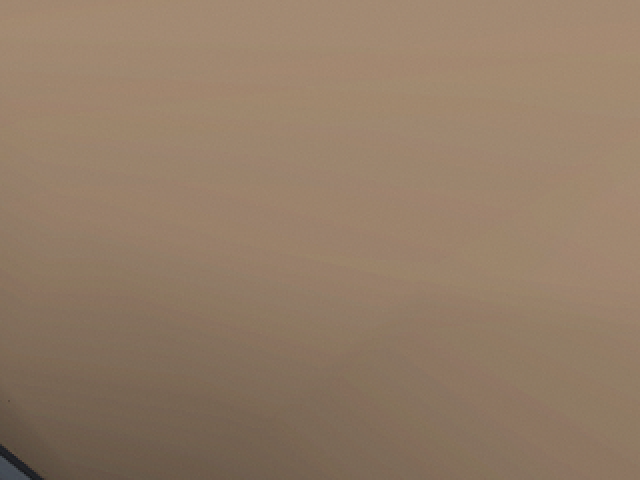

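The arm blocks the scene camera here, but the -4.2 N reading matches the steel's weight, so the grip holds. Carrying it to the mat.

```bash
python3 -m pendant '[[0.003,0.035,0,0,0,-2],[0.006,0.075,0,0,0,-4],[0.01,0.115,0,0,0,-7],[0.014,0.155,0,0,0,-10],[0.018,0.195,0.01,0,0,-11.5],[0.021,0.23,0.03,0,0,-11.5],[0.021,0.2458,0.06,0,0,-11.5],[0.021,0.2458,0.09,0,0,-11.5],[0.021,0.2458,0.114,0,0,-11.5],[0.021,0.2458,0.114,0,0,-11.5],[0.021,0.2458,0.114,0,0,-11.5]]'; python3 d.py .5168 -.144 .008 4.65
```

```text
time_s: 4.5
tcp_pos: [0.5137, -0.1451, 0.0267]
eef_rot: [-180.0, 0.3, 4.7]
contact_force: [-0.3, 0.6, -1.9]
gripper_width: 0.0497
gripper_force: 40.0
[0.0033, -0.0008, 0.0187] [-0.0, 0.33, 0.01] rows 0.5 t 4.5 tcp [ 0.5137 -0.1451  0.0267] rot [-180.      0.33    4.66]
```

```bash
python3 -m pendant '[[0.002,0,0.008,0,0,0],[0.002,0,0.015,0,0,0],[0.002,0,0.017,0,0,0],[0.002,0,0.017,0,0,0]]'; python3 -m pendant '[[0,0,0.001,0,0,0],[0,0,0.0015,0,0,0],[0,0,0.0015,0,0,0]]'
```

```text
time_s: 4.83
tcp_pos: [0.5177, -0.1444, 0.0116]
eef_rot: [-180.0, 0.0, 4.7]
contact_force: [-0.9, -0.1, -4.3]
gripper_width: 0.0497
gripper_force: 40.0
time_s: 5.08
tcp_pos: [0.5179, -0.1446, 0.0104]
eef_rot: [180.0, -0.0, 4.7]
contact_force: [-0.2, -0.2, -3.9]
gripper_width: 0.0494
gripper_force: 40.0
```

```bash
python3 -m pendant '[[0,0,0.0015,0,0,0],[0,0,0.002,0,0,0],[0,0,0.002,0,0,0]]';python3 -m pendant '[[0,0,0.001,0,0,0],[0,0,0.0015,0,0,0],[0,0,0.0015,0,0,0]]'
```

```text
time_s: 5.33
tcp_pos: [0.5177, -0.1447, 0.008]
eef_rot: [-180.0, 0.0, 4.7]
contact_force: [0.7, -0.6, -3.6]
gripper_width: 0.0498
gripper_force: 40.0
time_s: 5.58
tcp_pos: [0.5178, -0.1447, 0.0077]
eef_rot: [180.0, -0.0, 4.7]
contact_force: [-5.1, 2.1, 9.7]
gripper_width: 0.0495
gripper_force: 40.0
```

```bash
python3 -m pendant '[[0,0,0,0,0,0],[0,0,0,0,0,0],[0,0,0,0,0,0],[0,0,-0.03,0,0,0],[0,0,-0.07,0,0,0],[0,0,-0.11,0,0,0],[0,0,-0.15,0,0,0]]' 0.07; python3 d.py .51 .10 .22 -100
```

```text
time_s: 6.17
tcp_pos: [0.5173, -0.1448, 0.1582]
eef_rot: [180.0, 0.0, 4.7]
contact_force: [1.9, 0.4, -0.9]
gripper_width: 0.0697
gripper_force: 0.0
[0.0127, -0.2445, -0.0619] [0.05, 0.02, 104.69] rows 14.6 t 6.17 tcp [ 0.5173 -0.1448  0.1582] rot [1.7999e+02 4.0000e-02 4.6900e+00]
```

```bash
python3 -m pendant '[[0.001,-0.02,-0.02,0,0,7],[0.002,-0.04,-0.04,0,0,14],[0.003,-0.06,-0.06,0,0,21],[0.004,-0.08,-0.062,0,0,28],[0.005,-0.1,-0.062,0,0,35],[0.006,-0.12,-0.062,0,0,42],[0.007,-0.14,-0.062,0,0,49],[0.008,-0.16,-0.062,0,0,56],[0.009,-0.18,-0.062,0,0,63],[0.01,-0.2,-0.062,0,0,70],[0.011,-0.22,-0.062,0,0,77],[0.012,-0.2445,-0.062,0,0,84]]' 0.03; python3 d.py .51 .10 .22 -100
```

```text
time_s: 7.17
tcp_pos: [0.5096, 0.1007, 0.2186]
eef_rot: [-180.0, -0.0, -79.7]
contact_force: [-0.8, 0.5, -0.1]
gripper_width: 0.0299
gripper_force: 0.0
[0.0007, -0.0003, -0.0014] [-0.01, -0.0, 20.32] rows 2.8 t 7.17 tcp [0.5096 0.1007 0.2186] rot [-179.99   -0.    -79.68]
```

```bash
python3 -m pendant '[[0,0,0,0,0,7],[0,0,0,0,0,14],[0,0,0,0,0,20.3],[0,0,0,0,0,20.3],[0,0,0,0,0,20.3]]'
cat > cap.py <<'E'
import sys
from plant import r
from h import *
def go(n,out):
    c=r.capture(n); cv2.imwrite(f"pics/{out}.png",c["frame"][:,:,::-1]); np.savez(out+".npz",**c)
if __name__=="__main__": go(sys.argv[1],sys.argv[2])
E
python3 cap.py wrist w4; python3 cap.py scene s4
```

```text
time_s: 7.58
tcp_pos: [0.5098, 0.1, 0.2185]
eef_rot: [-180.0, 0.0, -99.4]
contact_force: [-0.2, -0.1, 0.6]
gripper_width: 0.0303
gripper_force: 0.0
```

View pics/w4.png

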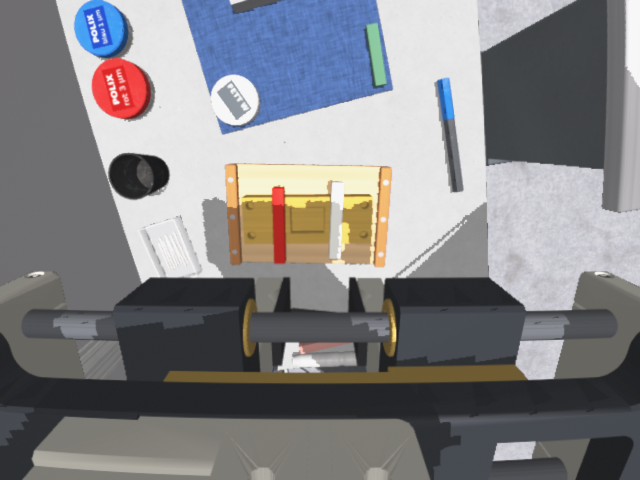

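The steel block is gone from the stack. The red stick is at (279,225) and the white one at (337,222), both lying on the bronze insert at (308,218).

```bash
cat > m2.py <<'E'
import sys
from h import *
for n in sys.argv[1:]:
    c=dict(np.load(n+".npz")); W=cloud(c); X,Y,z=[W[...,i] for i in range(3)]
    hsv=cv2.cvtColor(c["frame"],cv2.COLOR_RGB2HSV); H,S,V=[hsv[...,i].astype(int) for i in range(3)]
    st=(X>.4)&(X<.65)&(Y>.02)&(Y<.2)&(z<.1)
    mt=(X>.4)&(X<.63)&(Y>-.2)&(Y<0.0)&(z<.1)
    red=((H<8)|(H>172))&(S>150); wh=(S<60)
    print(n)
    for nm,m,zz in [("board",st&(z>.009),.02),("gold",st&(z>.031)&(z<.055),.037),
      ("gold_nostick",st&(z>.031)&(z<.041),.037),
      ("red",st&(z>.042)&(z<.056)&red,.049),("white",st&(z>.042)&(z<.056)&wh,.049),
      ("boardred",st&(z>.021)&(z<.035)&red,.027),("boardwhite",st&(z>.021)&(z<.035)&wh,.027),
      ("matred",mt&(z>.008)&red,.015),("matwhite",mt&(z>.008)&(X<.565)&(z<.02)&wh,.015),
      ("matsteel",mt&(z>.018)&(z<.032)&(Y<-.08),.025),
      ("fix",(X>.4)&(X<.66)&(Y>-.4)&(Y<-.18)&(z>.006)&(z<.02),.012),]:
        if m.sum()<30: continue
        print(nm,*rect(c,m,zz),"z",np.round(np.nanmedian(z[m]),4))
E
python3 m2.py w4 s4
```

```text
w4
board [523.3 101. ] 177.2 113.9 -10.51 15854 z 0.0243
gold [523.8 104.2] 137.7 83.2 -3.86 5878 z 0.0371
gold_nostick [574.4  92.4] 49.5 32.0 80.64 1341 z 0.0366
red [551.6  99. ] 78.5 11.9 80.31 866 z 0.0486
white [493.2 103.9] 79.2 12.1 78.59 911 z 0.0485
boardwhite [435.4  75.8] 5.4 4.2 -9.14 26 z 0.0247
matwhite [ 540.7 -115.9] 38.2 5.2 3.33 162 z 0.0149
matsteel [ 547.4 -112.9] 24.6 6.1 -10.47 110 z 0.0226
s4
```

```bash
python3 d.py .4930 .1035 .040 -101.4
```

```text
[-0.0008, 0.0172, 0.1786] [-0.0, 0.0, 1.97] rows 4.3 t 7.68 tcp [0.5098 0.0999 0.2186] rot [-180.      0.    -99.43]
```

```bash
python3 -m pendant '[[0,0.01,0.04,0,0,1],[-0.0008,0.0172,0.08,0,0,2],[-0.0008,0.0172,0.12,0,0,2],[-0.0008,0.0172,0.15,0,0,2],[-0.0008,0.0172,0.17,0,0,2],[-0.0008,0.0172,0.178,0,0,2],[-0.0008,0.0172,0.178,0,0,2]]'; python3 d.py .4930 .1035 .040 -101.4
```

```text
time_s: 8.27
tcp_pos: [0.4922, 0.103, 0.0391]
eef_rot: [179.9, -0.1, -101.5]
contact_force: [0.4, 1.0, 0.1]
gripper_width: 0.0301
gripper_force: 0.0
[-0.0007, -0.0007, -0.0009] [0.13, -0.14, -0.13] rows 0.0 t 8.27 tcp [0.4922 0.103  0.0391] rot [ 1.7987e+02 -1.4000e-01 -1.0153e+02]
```

```bash
python3 -m pendant '[[0,0,0,0,0,0],[0,0,0,0,0,0],[0,0,0,0,0,0],[0,0,0,0,0,0],[0,0,-0.02,0,0,0],[0,0,-0.05,0,0,0],[0,0,-0.07,0,0,0]]' 0.004 15;  python3 d.py .479 -.0742 .007 -85.35
```

```text
time_s: 8.85
tcp_pos: [0.4935, 0.1038, 0.1131]
eef_rot: [-179.9, 0.1, -101.6]
contact_force: [0.6, 1.3, -0.8]
gripper_width: 0.0116
gripper_force: 15.0
[0.1774, -0.0214, 0.106] [-0.1, 0.04, -16.24] rows 5.0 t 8.85 tcp [0.4935 0.1038 0.1131] rot [-1.7991e+02  6.0000e-02 -1.0159e+02]
```

```bash
python3 -m pendant '[[0.035,-0.004,0,0,0,-3],[0.075,-0.009,0,0,0,-6],[0.115,-0.014,0,0,0,-10],[0.155,-0.019,0.02,0,0,-14],[0.1774,-0.0214,0.05,0,0,-16.2],[0.1774,-0.0214,0.08,0,0,-16.2],[0.1774,-0.0214,0.1,0,0,-16.2],[0.1774,-0.0214,0.1,0,0,-16.2],[0.1774,-0.0214,0.1,0,0,-16.2]]'; python3 d.py .479 -.0742 .006 -85.35
```

```text
time_s: 9.6
tcp_pos: [0.4779, -0.0746, 0.0107]
eef_rot: [179.9, -0.0, -85.4]
contact_force: [-0.5, -0.1, 0.1]
gripper_width: 0.0117
gripper_force: 15.0
[-0.0003, -0.0011, 0.0047] [0.08, -0.02, -0.07] rows 0.1 t 9.6 tcp [ 0.4779 -0.0746  0.0107] rot [ 1.7992e+02 -2.0000e-02 -8.5420e+01]
```

```bash
python3 -m pendant '[[0,-0.001,0.002,0,0,0],[0,-0.001,0.0035,0,0,0],[0,-0.001,0.0035,0,0,0]]';python3 -m pendant '[[0,0,0.001,0,0,0],[0,0,0.001,0,0,0],[0,0,0.001,0,0,0]]'
```

```text
time_s: 9.85
tcp_pos: [0.4799, -0.0738, 0.0081]
eef_rot: [-179.9, 0.0, -85.4]
contact_force: [0.0, 0.1, -0.6]
gripper_width: 0.0119
gripper_force: 15.0
time_s: 10.1
tcp_pos: [0.4794, -0.074, 0.0066]
eef_rot: [-179.9, 0.0, -85.4]
contact_force: [-0.4, 1.8, 4.2]
gripper_width: 0.0115
gripper_force: 15.0
```

Contact. I'll release, lift, and go for the red stick.

```bash
python3 -m pendant '[[0,0,0,0,0,0],[0,0,0,0,0,0],[0,0,-0.02,0,0,0],[0,0,-0.06,0,0,0],[0,0,-0.09,0,0,0],[0,0,-0.1,0,0,0]]' 0.026; python3 d.py .5513 .0988 .0395 -99.7
```

```text
time_s: 10.6
tcp_pos: [0.4814, -0.0742, 0.1104]
eef_rot: [-179.7, -0.0, -85.4]
contact_force: [0.9, -0.1, -0.4]
gripper_width: 0.026
gripper_force: 0.0
[-0.1668, -0.0832, 0.0714] [-0.33, 0.04, 14.33] rows 4.8 t 10.6 tcp [ 0.4814 -0.0742  0.1104] rot [-179.66   -0.    -85.37]
```

```bash
python3 -m pendant '[[-0.035,-0.017,0,0,0,3],[-0.07,-0.035,0,0,0,6],[-0.105,-0.052,0,0,0,10],[-0.14,-0.07,0,0,0,14],[-0.1668,-0.0832,0.01,0,0,14.3],[-0.1668,-0.0832,0.03,0,0,14.3],[-0.1668,-0.0832,0.04,0,0,14.3],[-0.1668,-0.0832,0.04,0,0,14.3]]'; python3 d.py .5513 .0988 .0395 -99.7
```

```text
time_s: 11.27
tcp_pos: [0.5465, 0.0977, 0.0633]
eef_rot: [179.7, -0.2, -99.7]
contact_force: [-0.3, -1.6, 0.5]
gripper_width: 0.0263
gripper_force: 0.0
[-0.002, -0.0047, 0.0238] [0.27, -0.18, -0.02] rows 0.6 t 11.27 tcp [0.5465 0.0977 0.0633] rot [179.73  -0.18 -99.72]
```

```bash
python3 -m pendant '[[-0.001,-0.004,0.01,0,0,0],[-0.001,-0.004,0.02,0,0,0],[-0.001,-0.004,0.024,0,0,0],[-0.001,-0.004,0.024,0,0,0],[-0.001,-0.004,0.024,0,0,0]]'; python3 d.py .5513 .0988 .0395 -99.7
```

```text
time_s: 11.68
tcp_pos: [0.5528, 0.0983, 0.0421]
eef_rot: [180.0, -0.0, -99.8]
contact_force: [0.2, -0.8, -0.3]
gripper_width: 0.0255
gripper_force: 0.0
[-0.0002, 0.0015, 0.0026] [0.01, -0.02, -0.05] rows 0.1 t 11.68 tcp [0.5528 0.0983 0.0421] rot [ 1.7999e+02 -2.0000e-02 -9.9750e+01]
```

```bash
python3 -m pendant '[[0,0,0.002,0,0,0],[0,0,0.002,0,0,0],[0,0,0.002,0,0,0],[0,0,0.002,0,0,0],[0,0,0.002,0,0,0],[0,0,-0.02,0,0,0],[0,0,-0.05,0,0,0],[0,0,-0.07,0,0,0],[0,0,-0.07,0,0,0]]' 0.004 15;  python3 d.py .5248 -.0704 .012 -85.35
```

```text
time_s: 12.43
tcp_pos: [0.5555, 0.1, 0.1167]
eef_rot: [-179.6, 0.2, -99.7]
contact_force: [0.7, 0.2, -0.9]
gripper_width: 0.0118
gripper_force: 15.0
[0.1735, 0.0023, 0.1041] [-0.38, 0.16, -14.31] rows 4.9 t 12.43 tcp [0.5555 0.1    0.1167] rot [-179.64    0.21  -99.66]
```

```bash
python3 -m pendant '[[0.035,0,0,0,0,-3],[0.075,0,0,0,0,-6],[0.115,0,0,0,0,-10],[0.155,0,0.02,0,0,-14],[0.1735,0,0.05,0,0,-14.3],[0.1735,0,0.08,0,0,-14.3],[0.1735,0,0.095,0,0,-14.3],[0.1735,0,0.095,0,0,-14.3],[0.1735,0,0.095,0,0,-14.3]]'; python3 d.py .5248 -.0704 .006 -85.35
```

```text
time_s: 13.18
tcp_pos: [0.5231, -0.0723, 0.0165]
eef_rot: [179.9, -0.0, -85.4]
contact_force: [0.5, -0.4, 0.8]
gripper_width: 0.0118
gripper_force: 15.0
[-0.0018, -0.0019, 0.0105] [0.11, -0.02, -0.07] rows 0.3 t 13.18 tcp [ 0.5231 -0.0723  0.0165] rot [ 1.7989e+02 -2.0000e-02 -8.5420e+01]
```

```bash
python3 -m pendant '[[-0.001,-0.001,0.005,0,0,0],[-0.001,-0.001,0.008,0,0,0],[-0.001,-0.001,0.0085,0,0,0],[-0.001,-0.001,0.0085,0,0,0]]';python3 -m pendant '[[0,0,0.001,0,0,0],[0,0,0.001,0,0,0],[0,0,0.001,0,0,0]]'
```

```text
time_s: 13.52
tcp_pos: [0.5248, -0.0706, 0.0091]
eef_rot: [-179.9, 0.0, -85.4]
contact_force: [0.1, 0.3, 0.8]
gripper_width: 0.0117
gripper_force: 15.0
time_s: 13.77
tcp_pos: [0.5246, -0.071, 0.0078]
eef_rot: [-180.0, 0.0, -85.4]
contact_force: [0.6, -0.1, 0.8]
gripper_width: 0.0115
gripper_force: 15.0
```

```bash
python3 -m pendant '[[0,0,0.001,0,0,0],[0,0,0.0015,0,0,0],[0,0,0.0015,0,0,0]]'
```

```text
time_s: 14.02
tcp_pos: [0.5246, -0.071, 0.0063]
eef_rot: [-180.0, -0.0, -85.4]
contact_force: [-0.8, 0.2, 3.6]
gripper_width: 0.0115
gripper_force: 15.0
```

```bash
python3 -m pendant '[[0,0,0,0,0,0],[0,0,0,0,0,0],[0,0,-0.02,0,0,0],[0,0,-0.06,0,0,0],[0,0,-0.1,0,0,0],[0,0,-0.1,0,0,0],[0,0,-0.1,0,0,0]]' 0.026; python3 d.py .49 .105 .22 -8
```

```text
time_s: 14.6
tcp_pos: [0.5262, -0.0707, 0.1086]
eef_rot: [-179.7, 0.0, -85.4]
contact_force: [-0.7, -0.2, -0.8]
gripper_width: 0.0263
gripper_force: 0.0
[-0.1781, 0.0214, -0.1114] [-0.29, -0.18, -77.41] rows 10.8 t 14.6 tcp [ 0.5262 -0.0707  0.1086] rot [-1.7968e+02  4.0000e-02 -8.5410e+01]
```

```bash
python3 -m pendant '[[0,0,-0.03,0,0,-7],[-0.02,0.003,-0.06,0,0,-14],[-0.04,0.005,-0.09,0,0,-21],[-0.06,0.008,-0.11,0,0,-28],[-0.08,0.01,-0.11,0,0,-35],[-0.1,0.013,-0.11,0,0,-42],[-0.12,0.015,-0.11,0,0,-49],[-0.14,0.018,-0.11,0,0,-56],[-0.16,0.02,-0.11,0,0,-63],[-0.178,0.021,-0.11,0,0,-70],[-0.178,0.021,-0.11,0,0,-77],[-0.178,0.021,-0.11,0,0,-77.4]]' 0.07; python3 -m pendant '[[0,0,0,0,0,0],[0,0,0,0,0,0]]'; python3 cap.py wrist w5; python3 m2.py w5
```

```text
time_s: 15.6
tcp_pos: [0.4886, 0.1054, 0.2148]
eef_rot: [179.9, 0.1, -7.6]
contact_force: [0.8, -0.5, -0.5]
gripper_width: 0.0704
gripper_force: 0.0
time_s: 15.77
tcp_pos: [0.4891, 0.1043, 0.2154]
eef_rot: [180.0, 0.1, -8.3]
contact_force: [0.7, 0.3, -0.9]
gripper_width: 0.0695
gripper_force: 0.0
w5
board [522.7 100.7] 178.1 112.6 -10.38 17333 z 0.0234
gold [522.8 100.1] 135.7 50.0 -9.31 5535 z 0.0365
gold_nostick [522.8 100.1] 135.7 50.0 -9.31 5535 z 0.0365
boardwhite [596.3  47. ] 5.6 4.9 -6.41 32 z 0.0244
matred [525.8 -68. ] 81.6 12.6 -85.22 855 z 0.0144
matwhite [481.3 -71.9] 81.5 13.7 -85.54 843 z 0.0144
matsteel [ 516.7 -140.6] 91.2 54.6 4.15 4030 z 0.0244
fix [ 533.2 -242. ] 180.4 60.8 -3.06 5727 z 0.0117
```

View pics/w5.png

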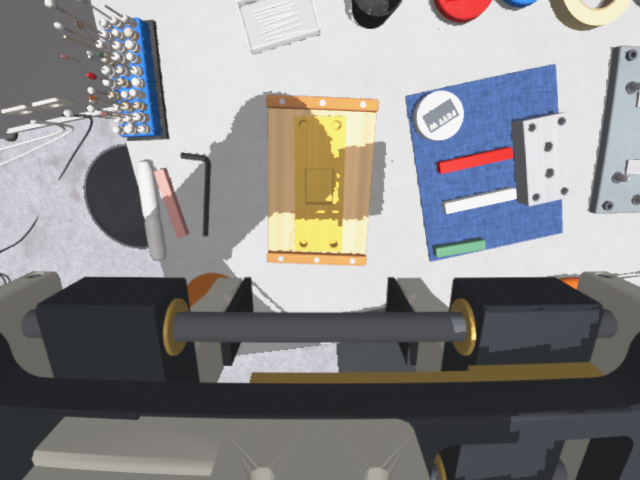

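The board now holds only the bronze insert, centred at (320,180). The steel block (542,158) and both sticks (475,160 and 479,200) lie flat on the mat, clear of each other. Next is the bronze grasp.

```bash
python3 d.py .5228 .1003 .019 -9.3
```

```text
[0.034, -0.0011, 0.1965] [0.04, 0.04, 1.05] rows 4.8 t 15.82 tcp [0.4892 0.1042 0.2155] rot [ 1.7997e+02  4.0000e-02 -8.2500e+00]
```

```bash
python3 -m pendant '[[0.017,0,0.03,0,0,1],[0.034,-0.001,0.07,0,0,1],[0.034,-0.001,0.11,0,0,1],[0.034,-0.001,0.15,0,0,1],[0.034,-0.001,0.18,0,0,1],[0.034,-0.001,0.187,0,0,1],[0.034,-0.001,0.187,0,0,1],[0.034,-0.001,0.187,0,0,1]]'; python3 d.py .5228 .1003 .019 -9.3
```

```text
time_s: 16.48
tcp_pos: [0.524, 0.1009, 0.03]
eef_rot: [180.0, -0.0, -9.1]
contact_force: [0.2, -0.8, 0.2]
gripper_width: 0.0702
gripper_force: 0.0
[-0.0011, 0.0008, 0.011] [0.0, -0.04, 0.23] rows 0.3 t 16.48 tcp [0.524  0.1009 0.03  ] rot [ 1.80e+02 -4.00e-02 -9.07e+00]
```

```bash
python3 -m pendant '[[-0.001,0.0006,0.006,0,0,0.2],[-0.001,0.0006,0.01,0,0,0.2],[-0.001,0.0006,0.01,0,0,0.2],[-0.001,0.0006,0.01,0,0,0.2]]'; python3 -m pendant '[[0,0,0,0,0,0],[0,0,0,0,0,0],[0,0,0,0,0,0],[0,0,0,0,0,0],[0,0,0,0,0,0]]' 0.03 50; python3 -m pendant '[[0,0,-0.01,0,0,0],[0,0,-0.04,0,0,0],[0,0,-0.08,0,0,0],[0,0,-0.12,0,0,0],[0,0,-0.14,0,0,0],[0,0,-0.14,0,0,0],[0,0,-0.14,0,0,0]]';  python3 d.py .529 -.271 .14 -5.9
```

```text
time_s: 16.82
tcp_pos: [0.5224, 0.1007, 0.0199]
eef_rot: [-180.0, -0.1, -9.2]
contact_force: [-0.4, -0.4, 1.1]
gripper_width: 0.0703
gripper_force: 0.0
time_s: 17.23
tcp_pos: [0.522, 0.1004, 0.0193]
eef_rot: [180.0, 0.0, -9.2]
contact_force: [-0.8, -1.5, 3.2]
gripper_width: 0.0498
gripper_force: 50.0
time_s: 17.82
tcp_pos: [0.522, 0.1008, 0.1601]
eef_rot: [-179.9, -0.1, -9.2]
contact_force: [0.3, -0.6, -6.5]
gripper_width: 0.0494
gripper_force: 50.0
[0.0666, 0.3659, 0.0194] [-0.12, -0.08, -3.34] rows 8.9 t 17.82 tcp [0.522  0.1008 0.1601] rot [-1.7988e+02 -7.0000e-02 -9.2400e+00]
```

```bash
python3 -m pendant '[[0.006,0.03,0,0,0,-1],[0.012,0.07,0,0,0,-2],[0.02,0.11,0,0,0,-3],[0.027,0.15,0,0,0,-3.3],[0.035,0.19,0,0,0,-3.3],[0.042,0.23,0,0,0,-3.3],[0.049,0.27,0,0,0,-3.3],[0.056,0.31,0.01,0,0,-3.3],[0.062,0.34,0.02,0,0,-3.3],[0.0666,0.3659,0.02,0,0,-3.3],[0.0666,0.3659,0.02,0,0,-3.3],[0.0666,0.3659,0.02,0,0,-3.3]]'; python3 -m pendant '[[0,0,0,0,0,0],[0,0,0,0,0,0]]';python3 cap.py wrist w6;python3 cap.py top t6;python3 cap.py scene s6;python3 m2.py w6 t6 s6
```

```text
time_s: 18.82
tcp_pos: [0.527, -0.2723, 0.1359]
eef_rot: [-179.9, 0.3, -6.1]
contact_force: [-0.7, -0.6, -3.8]
gripper_width: 0.0498
gripper_force: 50.0
time_s: 18.98
tcp_pos: [0.5286, -0.2703, 0.138]
eef_rot: [-180.0, 0.1, -5.9]
contact_force: [0.3, 1.1, -3.8]
gripper_width: 0.0496
gripper_force: 50.0
w6
board [524.1  32.8] 31.4 6.3 -22.44 119 z 0.0113
matred [526.2 -70.8] 79.1 13.2 -85.33 1066 z 0.0143
matwhite [ 529.4 -144.9] 66.3 50.4 4.58 446 z 0.0144
matsteel [ 531.4 -143.6] 62.2 53.5 4.37 3619 z 0.0244
fix [ 552.9 -273. ] 133.1 99.2 -6.17 4075 z 0.0119
t6
board [526.2 119.5] 178.3 75.0 -10.64 3116 z 0.0161
boardwhite [602.4  84.6] 4.1 3.9 3.6 9 z 0.0254
fix [ 484.9 -272.5] 98.0 85.0 -2.6 1296 z 0.0125
s6
board [522.5  98. ] 183.3 112.9 -10.29 9261 z 0.0159
boardwhite [449.3 151.5] 5.6 4.0 -25.12 15 z 0.0257
matwhite [556.3 -21.7] 23.8 8.5 61.54 60 z 0.0148
```

View pics/w6.png

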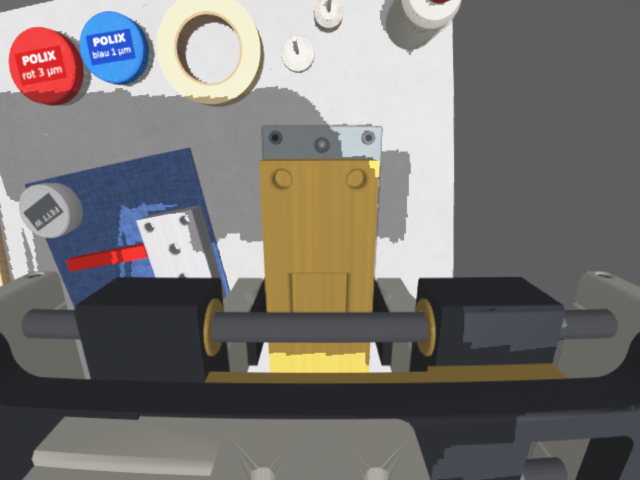

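The wrist view shows the bronze insert held along the fixture: bronze end edge at row 159 (columns 261–380), fixture end at row 126 (columns 262–381). I'll measure both in this one image.

```bash
cat > m6.py <<'E'
import sys
from h import *
from plant import r
c=dict(np.load(sys.argv[1]+".npz")); W=cloud(c); X,Y,z=[W[...,i] for i in range(3)]
hsv=cv2.cvtColor(c["frame"],cv2.COLOR_RGB2HSV); H,S,V=[hsv[...,i].astype(int) for i in range(3)]
u=np.arange(640)[None]; v=np.arange(480)[:,None]
m=(H>12)&(H<32)&(S>120)&(v<275)&(u>230)&(u<410)&(z>.1)
zt=np.nanmedian(z[m]); print("bronze top z",zt, rect(c,m,zt))
f=(z>.004)&(z<.02)&(u>200)&(u<430)&(v<280)&(v>100)
for n,mm,zz in(("bronze",m,zt),("fix",f,.012)):
    k,l,s,_=cv2.connectedComponentsWithStats(mm.astype(np.uint8)); b=l==1+s[1:,4].argmax()
    # edges: side columns per row, top row per column
    rows=[i for i in np.where(b.any(1))[0]]
    if n=="bronze": rows=[i for i in rows if 185<i<265]
    else: rows=[i for i in rows if 130<i<156]
    L=onplane(c,[(np.where(b[i])[0].min()-.5,i) for i in rows],zz); Rr=onplane(c,[(np.where(b[i])[0].max()+.5,i) for i in rows],zz)
    cols=range(275,370); E=onplane(c,[(j,np.where(b[:,j])[0].min()-.5) for j in cols],zz)
    fl=lambda P,a,bb:np.polyfit(P[:,a],P[:,bb],1)
    pl,pr,pe=fl(L,0,1),fl(Rr,0,1),fl(E,1,0)
    yaw=np.degrees(np.arctan(-pe[0])); print(n,"yaw L,R,end",np.degrees(np.arctan(pl[0])).round(2),np.degrees(np.arctan(pr[0])).round(2),yaw.round(2))
    yw=np.radians(-5.9); ex=np.array([np.cos(yw),np.sin(yw)]); ey=np.array([-ex[1],ex[0]])
    print("  in -5.9 frame: y left %.1f right %.1f mid %.1f ; x end %.1f"%(*[1e3*q for q in(np.mean(L[:,:2]@ey),np.mean(Rr[:,:2]@ey),(np.mean(L[:,:2]@ey)+np.mean(Rr[:,:2]@ey))/2,np.mean(E[:,:2]@ex))],))
s=r.get_state(); p=s["tcp_pos"][:2]; print("tcp in frame",1e3*np.dot(p,ex),1e3*np.dot(p,ey), np.round(s["eef_rot"],2))
E
python3 m6.py w6
```

```text
bronze top z 0.15511155540801025 (array([ 572.6, -273.3]), 51.1, 49.6, -5.84, 13114)
bronze yaw L,R,end -5.45 -6.16 -5.88
  in -5.9 frame: y left -188.3 right -237.7 mid -213.0 ; x end 623.4
fix yaw L,R,end -6.36 -6.32 -5.93
  in -5.9 frame: y left -165.5 right -264.4 mid -215.0 ; x end 644.5
tcp in frame 554.2797047298668 -214.44887459859993 [-179.99    0.     -5.83]
```

```bash
python3 -m pendant '[[0,0.001,0.03,0,0,0],[-0.0005,0.001,0.07,0,0,0],[-0.0005,0.001,0.095,0,0,0],[-0.0005,0.001,0.101,0,0,0],[-0.0005,0.001,0.101,0,0,0],[-0.0005,0.001,0.101,0,0,0],[-0.0005,0.001,0.101,0,0,0]]'; python3 cap.py wrist w7; sed -i 's/(z>.1)/(z>.035)/; s/v<275)&(u>230/v<310)\&(u>230/' m6.py; python3 m6.py w7
```

```text
time_s: 19.72
tcp_pos: [0.5304, -0.2725, 0.0403]
eef_rot: [180.0, -0.2, -5.9]
contact_force: [0.7, 0.4, -4.3]
gripper_width: 0.0496
gripper_force: 50.0
bronze top z 0.05746991704671851 (array([ 565.5, -274.4]), 68.8, 50.5, -5.85, 16850)
bronze yaw L,R,end -5.88 -6.0 -6.15
  in -5.9 frame: y left -190.0 right -239.6 mid -214.8 ; x end 625.3
fix yaw L,R,end -6.06 -5.61 -5.83
  in -5.9 frame: y left -165.4 right -264.5 mid -215.0 ; x end 644.2
tcp in frame 555.5439024774679 -216.52366330258602 [179.97  -0.22  -5.88]
```

View pics/w7.png

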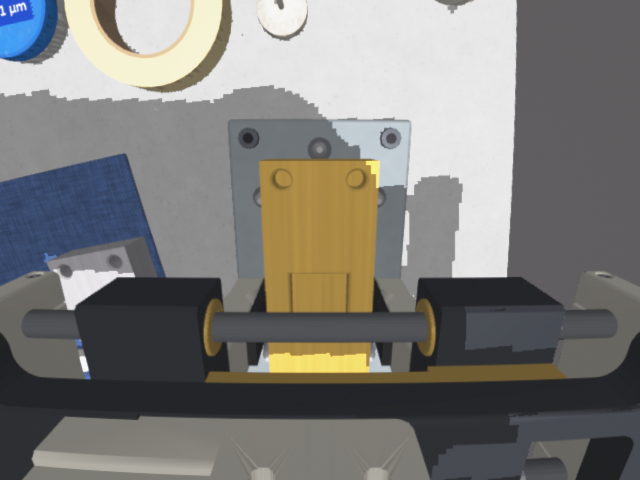

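```bash
python3 -m pendant '[[-0.0025,0,0,0,0,0],[-0.0025,0,0,0,0,0],[-0.0025,0,0,0,0,0],[-0.0025,0,0,0,0,0]]'; python3 cap.py wrist w8
cat >> m6.py <<'E'
p=onplane(c,[(319.5,149.5)],.0275)[0][:2]*1e3; print("pin x",p@ex,"-> fix x",p@ex-74,"y",p@ey)
E
python3 m6.py w8; python3 -c "
import cv2
a=cv2.imread('pics/w8.png'); cv2.imwrite('pics/c8.png',cv2.resize(a[110:230,220:420],None,fx=4,fy=4,interpolation=2))"
```

```text
time_s: 20.1
tcp_pos: [0.5263, -0.2721, 0.0386]
eef_rot: [180.0, -0.1, -5.9]
contact_force: [-0.4, 0.2, -4.6]
gripper_width: 0.0494
gripper_force: 50.0
bronze top z 0.05571229916977616 (array([ 561.4, -274.1]), 68.8, 50.5, -5.88, 16873)
bronze yaw L,R,end -5.9 -5.91 -5.94
  in -5.9 frame: y left -190.1 right -239.7 mid -214.9 ; x end 621.1
fix yaw L,R,end -7.66 -6.98 -5.87
  in -5.9 frame: y left -165.5 right -264.5 mid -215.0 ; x end 644.3
tcp in frame 551.385582964853 -216.5559478536284 [ 1.80e+02 -4.00e-02 -5.92e+00]
pin x 624.5130500799734 -> fix x 550.5130500799734 y -215.2675386961016
```

View pics/c8.png

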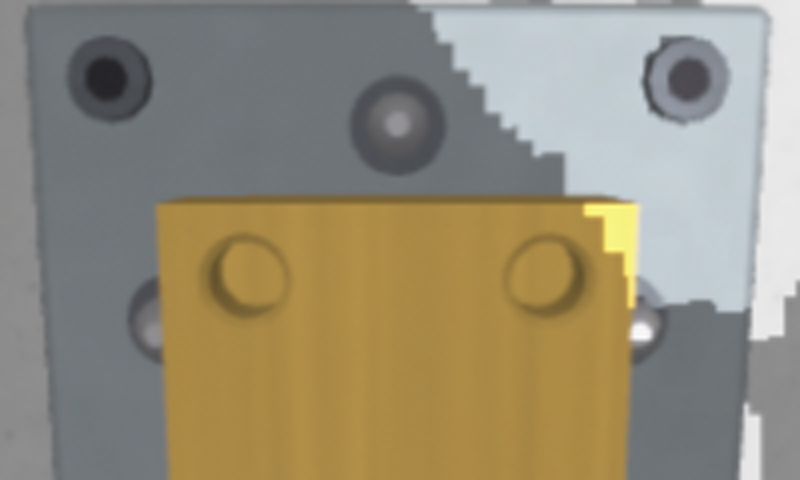

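The pin tip is at pixel (319.5,141) and the bronze end edge at row 160. The side pins peek out evenly on both sides, at crop (150,325) and (645,325).

```bash
python3 -m pendant '[[0.001,0,0,0,0,0],[0.001,0,0,0,0,0],[0.001,0,0,0,0,0],[0.001,0,0,0,0,0],[0.001,0,0,0,0,0],[0.001,0,0,0,0,0]]'; sed -i 's/149.5)\],.0275/141)],.0275/' m6.py; python3 m6.py w8|tail -1; for i in a b; do python3 cap.py wrist w9$i;python3 m6.py w9$i; done
```

```text
time_s: 20.65
tcp_pos: [0.527, -0.2721, 0.038]
eef_rot: [-180.0, 0.0, -5.9]
contact_force: [0.2, 0.5, -4.4]
gripper_width: 0.0498
gripper_force: 50.0
pin x 628.5747324116894 -> fix x 554.5747324116894 y -215.2653551671238
bronze top z 0.055056242562049246 (array([ 562.2, -274.1]), 68.9, 50.5, -5.88, 16897)
bronze yaw L,R,end -5.84 -5.99 -6.17
  in -5.9 frame: y left -190.1 right -239.6 mid -214.9 ; x end 622.0
fix yaw L,R,end -7.21 -6.79 -5.86
  in -5.9 frame: y left -165.5 right -264.5 mid -215.0 ; x end 644.5
tcp in frame 552.2303625519071 -216.4807207626787 [ 1.80e+02  1.00e-02 -5.92e+00]
pin x 629.3395297759254 -> fix x 555.3395297759254 y -215.1882475930614
bronze top z 0.055064394394449004 (array([ 562.2, -274.1]), 68.9, 50.5, -5.88, 16908)
bronze yaw L,R,end -5.88 -5.99 -6.17
  in -5.9 frame: y left -190.1 right -239.7 mid -214.9 ; x end 622.0
fix yaw L,R,end -7.26 -6.79 -5.88
  in -5.9 frame: y left -165.5 right -264.5 mid -215.0 ; x end 644.5
tcp in frame 552.2567183686103 -216.49637831532823 [180.     0.    -5.92]
pin x 629.3469534633347 -> fix x 555.3469534633347 y -215.1881496928327
```

```bash
python3 -m pendant '[[0.0004,0.0002,0.003,0,0,0],[0.0004,0.0002,0.006,0,0,0],[0.0004,0.0002,0.009,0,0,0],[0.0004,0.0002,0.009,0,0,0],[0.0004,0.0002,0.009,0,0,0]]'; python3 -m pendant '[[0,0,0.003,0,0,0],[0,0,0.006,0,0,0],[0,0,0.007,0,0,0],[0,0,0.007,0,0,0]]'
```

```text
time_s: 21.17
tcp_pos: [0.5272, -0.2723, 0.0286]
eef_rot: [-180.0, 0.0, -5.9]
contact_force: [0.5, -0.5, -5.2]
gripper_width: 0.0497
gripper_force: 50.0
time_s: 21.5
tcp_pos: [0.5271, -0.2723, 0.0216]
eef_rot: [-180.0, 0.0, -5.9]
contact_force: [0.0, -0.5, -5.8]
gripper_width: 0.0496
gripper_force: 50.0
```

No contact with the pins. I'll go down the last 1–2 mm.

```bash
python3 -m pendant '[[0,0,0.001,0,0,0],[0,0,0.0015,0,0,0],[0,0,0.0015,0,0,0]]'; python3 -m pendant '[[0,0,0.0005,0,0,0],[0,0,0.001,0,0,0],[0,0,0.001,0,0,0]]'
```

```text
time_s: 21.75
tcp_pos: [0.5274, -0.2723, 0.0205]
eef_rot: [-180.0, 0.0, -5.9]
contact_force: [0.4, 0.5, -4.3]
gripper_width: 0.0496
gripper_force: 50.0
time_s: 22.0
tcp_pos: [0.5274, -0.2723, 0.0195]
eef_rot: [-180.0, 0.0, -5.9]
contact_force: [-0.9, 0.1, -4.4]
gripper_width: 0.0494
gripper_force: 50.0
```

```bash
python3 -m pendant '[[0,0,0.0005,0,0,0],[0,0,0.001,0,0,0],[0,0,0.001,0,0,0]]'
```

```text
time_s: 22.25
tcp_pos: [0.5275, -0.2724, 0.0193]
eef_rot: [180.0, -0.0, -5.9]
contact_force: [-3.0, 2.3, 3.1]
gripper_width: 0.0497
gripper_force: 50.0
```

Contact came at the expected seated height. I'll release, lift and check.

```bash
python3 -m pendant '[[0,0,0,0,0,0],[0,0,0,0,0,0],[0,0,0,0,0,0],[0,0,-0.03,0,0,0],[0,0,-0.07,0,0,0],[0,0,-0.11,0,0,0],[-0.03,0,-0.14,0,0,0],[-0.03,0,-0.14,0,0,0],[-0.03,0,-0.14,0,0,0]]' 0.07; python3 cap.py wrist w10
python3 - <<'E'
from h import *
c=dict(np.load("w10.npz")); W=cloud(c); X,Y,z=[W[...,i] for i in range(3)]
m=(X>.42)&(X<.65)&(Y>-.4)&(Y<-.18)&(z>.032)&(z<.045); print(rect(c,m,.037),np.nanmedian(z[m]))
P=W[m]; A=np.c_[P[:,:2]-P[:,:2].mean(0),np.ones(len(P))]; print("plane",np.linalg.lstsq(A,P[:,2],rcond=None)[0].round(4))
f=(X>.4)&(X<.66)&(Y>-.4)&(Y<-.18)&(z>.006)&(z<.04); print(rect(c,f,.012))
E
python3 m2.py w10
```

```text
time_s: 23.0
tcp_pos: [0.4983, -0.2695, 0.1614]
eef_rot: [180.0, -0.3, -5.9]
contact_force: [0.6, 0.1, -0.4]
gripper_width: 0.0701
gripper_force: 0.0
(array([ 528.5, -271.2]), 135.8, 50.0, -5.73, 7684) 0.03653788760479129
plane [ 0.0002 -0.0009  0.0365]
(array([ 530.2, -270.8]), 178.1, 99.3, -5.9, 20303)
w10
board [532.  34.] 132.7 22.6 -21.01 1433 z 0.0139
matred [525.6 -71.1] 80.0 12.3 -85.23 966 z 0.0144
matwhite [481.4 -75.2] 80.5 13.7 -84.88 956 z 0.0143
matsteel [ 516.8 -144.8] 90.6 53.0 4.36 5004 z 0.0244
fix [ 530.2 -270.8] 178.1 99.3 -5.9 10839 z 0.0117
```

View pics/w10.png

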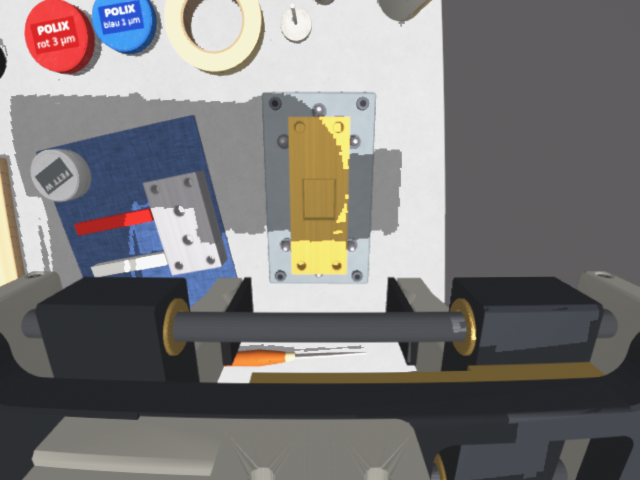

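The bronze insert is seated between the pins, level, with its top at z=0.0365 against 0.037 nominal. Now the red stick.

```bash
python3 d.py .5246 -.071 .10 -85.4
```

```text
[0.0059, -0.2, 0.0596] [-0.11, -0.13, 79.47] rows 11.1 t 23.05 tcp [ 0.4979 -0.2693  0.1596] rot [ 1.80e+02 -1.60e-01 -5.93e+00]
```

```bash
python3 -m pendant '[[0,-0.018,0,0,0,7],[0.001,-0.036,0,0,0,14],[0.002,-0.054,0,0,0,21],[0.002,-0.072,0,0,0,28],[0.003,-0.09,0,0,0,35],[0.003,-0.108,0,0,0,42],[0.004,-0.126,0,0,0,49],[0.005,-0.144,0.01,0,0,56],[0.005,-0.162,0.02,0,0,63],[0.006,-0.18,0.04,0,0,70],[0.006,-0.2,0.06,0,0,77],[0.006,-0.2,0.06,0,0,79.5]]' 0.026; python3 -m pendant '[[0,0,0,0,0,0],[0,0,0,0,0,0]]'; python3 d.py .5246 -.071 .0065 -85.4
```

```text
time_s: 24.05
tcp_pos: [0.5221, -0.0688, 0.0934]
eef_rot: [179.6, -0.0, -85.8]
contact_force: [-0.2, -0.4, 0.1]
gripper_width: 0.0262
gripper_force: 0.0
time_s: 24.22
tcp_pos: [0.5241, -0.0708, 0.0973]
eef_rot: [179.9, -0.0, -85.3]
contact_force: [-0.0, 0.3, -0.5]
gripper_width: 0.0262
gripper_force: 0.0
[0.0001, -0.0007, 0.0908] [0.14, -0.03, 0.14] rows 2.2 t 24.22 tcp [ 0.5241 -0.0708  0.0973] rot [ 1.7986e+02 -3.0000e-02 -8.5260e+01]
```

```bash
python3 -m pendant '[[0,-0.0005,0.04,0,0,0],[0,-0.0005,0.075,0,0,0],[0,-0.0005,0.088,0,0,0],[0,-0.0005,0.09,0,0,0],[0,-0.0005,0.09,0,0,0],[0,-0.0005,0.09,0,0,0]]'; python3 -m pendant '[[0,0,0,0,0,0],[0,0,0,0,0,0],[0,0,0,0,0,0],[0,0,0,0,0,0],[0,0,-0.03,0,0,0],[0,0,-0.07,0,0,0],[0,0,-0.09,0,0,0],[0,0,-0.09,0,0,0],[0,0,-0.09,0,0,0]]' 0.004 15; python3 d.py .5495 .0954 .025 -100.4
```

```text
time_s: 24.72
tcp_pos: [0.5258, -0.0711, 0.0096]
eef_rot: [-179.9, -0.0, -85.4]
contact_force: [-0.1, 0.0, -0.3]
gripper_width: 0.0259
gripper_force: 0.0
time_s: 25.47
tcp_pos: [0.5256, -0.0706, 0.1003]
eef_rot: [-179.8, 0.0, -85.4]
contact_force: [0.4, -1.4, -0.5]
gripper_width: 0.0118
gripper_force: 15.0
[-0.1635, -0.0368, 0.0756] [-0.21, 0.07, 14.99] rows 4.4 t 25.47 tcp [ 0.5256 -0.0706  0.1003] rot [-1.7978e+02  4.0000e-02 -8.5410e+01]
```

```bash
python3 -m pendant '[[-0.035,-0.008,0,0,0,3],[-0.075,-0.017,0,0,0,7],[-0.115,-0.026,0,0,0,11],[-0.15,-0.034,0,0,0,15],[-0.1635,-0.0368,0.03,0,0,15],[-0.1635,-0.0368,0.06,0,0,15],[-0.1635,-0.0368,0.07,0,0,15],[-0.1635,-0.0368,0.07,0,0,15],[-0.1635,-0.0368,0.07,0,0,15],[-0.1635,-0.0368,0.07,0,0,15]]'; python3 d.py .5495 .0954 .021 -100.4
```

```text
time_s: 26.3
tcp_pos: [0.549, 0.0946, 0.0296]
eef_rot: [-179.9, 0.0, -100.4]
contact_force: [0.5, 0.3, 0.3]
gripper_width: 0.0114
gripper_force: 15.0
[-0.0008, -0.0003, 0.0086] [-0.05, 0.02, -0.04] rows 0.2 t 26.3 tcp [0.549  0.0946 0.0296] rot [-1.7995e+02  2.0000e-02 -1.0044e+02]
```

```bash
python3 -m pendant '[[-0.0005,0,0.004,0,0,0],[-0.0005,0,0.007,0,0,0],[-0.0005,0,0.0075,0,0,0],[-0.0005,0,0.0075,0,0,0]]'; python3 -m pendant '[[0,0,0.001,0,0,0],[0,0,0.0015,0,0,0],[0,0,0.0015,0,0,0]]'
```

```text
time_s: 26.63
tcp_pos: [0.5489, 0.0954, 0.0218]
eef_rot: [-179.9, 0.0, -100.4]
contact_force: [0.3, -1.4, 2.9]
gripper_width: 0.0118
gripper_force: 15.0
time_s: 26.88
tcp_pos: [0.5489, 0.0954, 0.0215]
eef_rot: [-179.9, 0.0, -100.4]
contact_force: [-4.4, -1.5, 17.1]
gripper_width: 0.0117
gripper_force: 15.0
```

Contact at 0.0218. I'll release and go for the white stick.

```bash
python3 -m pendant '[[0,0,-0.001,0,0,0],[0,0,-0.001,0,0,0],[0,0,-0.02,0,0,0],[0,0,-0.06,0,0,0],[0,0,-0.08,0,0,0],[0,0,-0.08,0,0,0],[0,0,-0.08,0,0,0]]' 0.026; python3 d.py .4794 -.074 .0065 -85.4
```

```text
time_s: 27.47
tcp_pos: [0.5491, 0.096, 0.1009]
eef_rot: [-179.9, 0.1, -100.4]
contact_force: [0.8, 0.5, -0.6]
gripper_width: 0.0262
gripper_force: 0.0
[0.18, 0.038, 0.0939] [-0.15, 0.1, -15.02] rows 5.0 t 27.47 tcp [0.5491 0.096  0.1009] rot [-1.7987e+02  1.2000e-01 -1.0042e+02]
```

```bash
python3 -m pendant '[[0.035,0.007,0,0,0,-3],[0.075,0.016,0,0,0,-7],[0.115,0.025,0,0,0,-11],[0.155,0.033,0,0,0,-15],[0.18,0.038,0.02,0,0,-15],[0.18,0.038,0.05,0,0,-15],[0.18,0.038,0.07,0,0,-15],[0.18,0.038,0.07,0,0,-15],[0.18,0.038,0.07,0,0,-15]]'; python3 d.py .4794 -.074 .007 -85.4
```

```text
time_s: 28.22
tcp_pos: [0.4771, -0.0751, 0.0283]
eef_rot: [179.8, -0.0, -85.4]
contact_force: [0.5, 0.4, -0.4]
gripper_width: 0.026
gripper_force: 0.0
[-0.0009, -0.0025, 0.0213] [0.25, -0.04, -0.04] rows 0.5 t 28.22 tcp [ 0.4771 -0.0751  0.0283] rot [ 1.7975e+02 -4.0000e-02 -8.5440e+01]
```

```bash
python3 -m pendant '[[-0.0005,-0.0015,0.01,0,0,0],[-0.0005,-0.0015,0.019,0,0,0],[-0.0005,-0.0015,0.0215,0,0,0],[-0.0005,-0.0015,0.0215,0,0,0],[-0.0005,-0.0015,0.0215,0,0,0]]'; python3 -m pendant '[[0,0,0,0,0,0],[0,0,0,0,0,0],[0,0,0,0,0,0],[0,0,0,0,0,0],[0,0,-0.03,0,0,0],[0,0,-0.07,0,0,0],[0,0,-0.09,0,0,0],[0,0,-0.09,0,0,0],[0,0,-0.09,0,0,0]]' 0.004 15; python3 d.py .4945 .1056 .025 -100.4
```

```text
time_s: 28.63
tcp_pos: [0.48, -0.0738, 0.0081]
eef_rot: [180.0, -0.0, -85.4]
contact_force: [0.5, -0.4, -0.5]
gripper_width: 0.026
gripper_force: 0.0
time_s: 29.38
tcp_pos: [0.4808, -0.0738, 0.0996]
eef_rot: [-179.8, 0.0, -85.4]
contact_force: [-0.5, 0.0, -2.1]
gripper_width: 0.0116
gripper_force: 15.0
[-0.1777, -0.0277, 0.0748] [-0.2, 0.07, 14.97] rows 4.7 t 29.38 tcp [ 0.4808 -0.0738  0.0996] rot [-1.798e+02  4.000e-02 -8.543e+01]
```

```bash
python3 -m pendant '[[-0.035,-0.005,0,0,0,3],[-0.075,-0.012,0,0,0,7],[-0.115,-0.018,0,0,0,11],[-0.155,-0.024,0,0,0,15],[-0.1777,-0.0277,0.03,0,0,15],[-0.1777,-0.0277,0.06,0,0,15],[-0.1777,-0.0277,0.07,0,0,15],[-0.1777,-0.0277,0.07,0,0,15],[-0.1777,-0.0277,0.07,0,0,15],[-0.1777,-0.0277,0.07,0,0,15]]'; python3 d.py .4945 .1056 .022 -100.4
```

```text
time_s: 30.22
tcp_pos: [0.4939, 0.1048, 0.0289]
eef_rot: [-180.0, 0.0, -100.5]
contact_force: [-0.0, 0.1, 1.1]
gripper_width: 0.0121
gripper_force: 15.0
[-0.0009, -0.0004, 0.0069] [-0.04, 0.01, -0.05] rows 0.2 t 30.22 tcp [0.4939 0.1048 0.0289] rot [-1.7996e+02  1.0000e-02 -1.0045e+02]
```

```bash
python3 -m pendant '[[-0.0005,0,0.004,0,0,0],[-0.0005,0,0.007,0,0,0],[-0.0005,0,0.007,0,0,0],[-0.0005,0,0.007,0,0,0]]'; python3 -m pendant '[[0,0,0.001,0,0,0],[0,0,0.001,0,0,0],[0,0,0.001,0,0,0]]'
```

```text
time_s: 30.55
tcp_pos: [0.4936, 0.1056, 0.0214]
eef_rot: [-180.0, 0.0, -100.5]
contact_force: [0.8, 0.6, -0.5]
gripper_width: 0.0118
gripper_force: 15.0
time_s: 30.8
tcp_pos: [0.4938, 0.1058, 0.0204]
eef_rot: [-180.0, 0.0, -100.4]
contact_force: [-0.7, -1.2, 3.7]
gripper_width: 0.0115
gripper_force: 15.0
```

```bash
python3 -m pendant '[[0,0,0,0,0,0],[0,0,0,0,0,0],[0,0,-0.02,0,0,0],[0,0,-0.06,0,0,0],[0,0,-0.1,0,0,0],[-0.01,0,-0.14,0,0,0],[-0.01,0,-0.18,0,0,0],[-0.01,0,-0.2,0,0,0],[-0.01,0,-0.2,0,0,0],[-0.01,0,-0.2,0,0,0]]' 0.026; python3 cap.py wrist w11; python3 m2.py w11;  python3 d.py .5178 -.1447 .16 4.7
```

```text
time_s: 31.63
tcp_pos: [0.4956, 0.1162, 0.2213]
eef_rot: [-179.9, 0.1, -100.4]
contact_force: [-0.1, 1.2, -0.9]
gripper_width: 0.0263
gripper_force: 0.0
w11
board [523.6 101. ] 177.3 112.6 -10.49 16056 z 0.015
boardred [548.5  96.2] 77.4 12.0 79.61 795 z 0.0266
boardwhite [493.2 105.4] 79.3 11.1 79.63 807 z 0.0264
matwhite [556.2 -27. ] 38.6 11.3 79.25 80 z 0.016
[0.252, -0.0697, 0.0597] [-0.03, 0.04, -105.13] rows 14.7 t 31.68 tcp [0.4949 0.1157 0.2199] rot [ 1.7999e+02  4.0000e-02 -1.0043e+02]
```

View pics/w11.png

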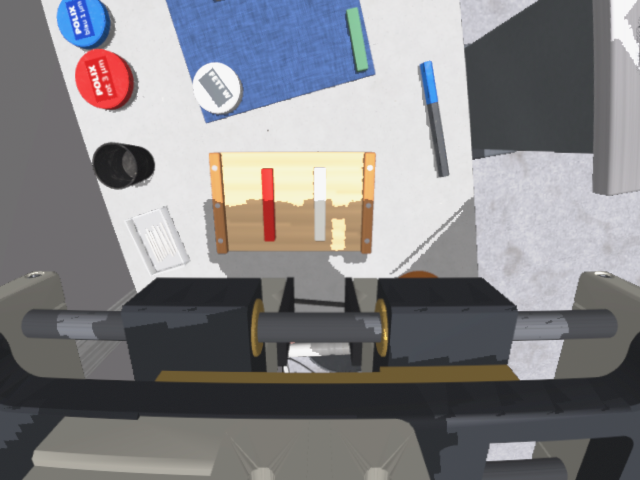

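Both sticks lie parallel across the board, red at (268,205) and white at (320,203). Next I'll fetch the steel block.

```bash
python3 -m pendant '[[0.02,-0.005,0,0,0,-7],[0.04,-0.01,0,0,0,-14],[0.06,-0.016,0,0,0,-21],[0.08,-0.022,0,0,0,-28],[0.1,-0.028,0,0,0,-35],[0.12,-0.034,0,0,0,-42],[0.14,-0.039,0,0,0,-49],[0.16,-0.045,0,0,0,-56],[0.18,-0.05,0.01,0,0,-63],[0.2,-0.056,0.02,0,0,-70],[0.22,-0.062,0.03,0,0,-77],[0.24,-0.067,0.04,0,0,-84]]' 0.07; python3 d.py .516 -.1447 .10 4.7
```

```text
time_s: 32.68
tcp_pos: [0.5168, -0.1335, 0.1778]
eef_rot: [180.0, 0.2, -16.1]
contact_force: [0.3, 0.3, -0.5]
gripper_width: 0.0697
gripper_force: 0.0
[0.0026, 0.0109, 0.0778] [0.02, 0.18, -20.78] rows 2.9 t 32.68 tcp [ 0.5168 -0.1335  0.1778] rot [ 1.7995e+02  1.7000e-01 -1.6080e+01]
```

```bash
python3 -m pendant '[[0.001,0.004,0.01,0,0,-7],[0.002,0.008,0.03,0,0,-14],[0.0026,0.0109,0.05,0,0,-20.8],[0.0026,0.0109,0.08,0,0,-20.8],[0.0026,0.0109,0.1,0,0,-20.8],[0.0026,0.0109,0.1,0,0,-20.8],[0.0026,0.0109,0.1,0,0,-20.8],[0.0026,0.0109,0.1,0,0,-20.8]]'; python3 d.py .516 -.1447 .008 4.7
```

```text
time_s: 33.35
tcp_pos: [0.5174, -0.1438, 0.0804]
eef_rot: [180.0, 0.0, 4.4]
contact_force: [0.2, 0.5, 0.4]
gripper_width: 0.0699
gripper_force: 0.0
[-0.0015, 0.0008, 0.0724] [0.02, 0.03, -0.3] rows 1.7 t 33.35 tcp [ 0.5174 -0.1438  0.0804] rot [1.7998e+02 3.0000e-02 4.4000e+00]
```

```bash
python3 -m pendant '[[-0.0015,0.0008,0.03,0,0,-0.3],[-0.0015,0.0008,0.06,0,0,-0.3],[-0.0015,0.0008,0.071,0,0,-0.3],[-0.0015,0.0008,0.072,0,0,-0.3],[-0.0015,0.0008,0.072,0,0,-0.3],[-0.0015,0.0008,0.072,0,0,-0.3]]'; python3 -m pendant '[[0,0,0,0,0,0],[0,0,0,0,0,0],[0,0,0,0,0,0],[0,0,0,0,0,0],[0,0,0,0,0,0]]' 0.03 40;python3 -m pendant '[[0,0,-0.01,0,0,0],[0,0,-0.04,0,0,0],[0,0,-0.08,0,0,0],[0,0,-0.12,0,0,0],[0,0,-0.12,0,0,0],[0,0,-0.12,0,0,0]]'; python3 d.py .5222 .1006 .11 -10.4
```

```text
time_s: 33.85
tcp_pos: [0.5172, -0.1446, 0.0097]
eef_rot: [180.0, -0.2, 4.7]
contact_force: [0.1, 0.2, 0.4]
gripper_width: 0.0702
gripper_force: 0.0
time_s: 34.27
tcp_pos: [0.5162, -0.1446, 0.0088]
eef_rot: [180.0, -0.1, 4.7]
contact_force: [-1.4, 0.7, 6.2]
gripper_width: 0.0497
gripper_force: 40.0
time_s: 34.77
tcp_pos: [0.517, -0.1444, 0.1307]
eef_rot: [-180.0, -0.3, 4.7]
contact_force: [-0.6, -0.4, -4.7]
gripper_width: 0.0498
gripper_force: 40.0
[0.025, -0.2438, 0.0209] [-0.05, -0.3, 15.08] rows 5.9 t 34.77 tcp [ 0.517  -0.1444  0.1307] rot [-179.99   -0.3     4.68]
```

```bash
python3 -m pendant '[[0.004,-0.035,0,0,0,2],[0.008,-0.075,0,0,0,5],[0.012,-0.115,0,0,0,8],[0.016,-0.155,0,0,0,11],[0.02,-0.195,0,0,0,15],[0.024,-0.23,0.01,0,0,15.1],[0.025,-0.2438,0.02,0,0,15.1],[0.025,-0.2438,0.05,0,0,15.1],[0.025,-0.2438,0.065,0,0,15.1],[0.025,-0.2438,0.065,0,0,15.1],[0.025,-0.2438,0.065,0,0,15.1],[0.025,-0.2438,0.065,0,0,15.1]]'; python3 cap.py wrist w12; python3 d.py .5222 .1006 .033 -10.4
```

```text
time_s: 35.77
tcp_pos: [0.5209, 0.1001, 0.0632]
eef_rot: [180.0, 0.0, -10.4]
contact_force: [-0.1, -0.1, -3.5]
gripper_width: 0.0495
gripper_force: 40.0
[0.0008, -0.0004, 0.0307] [-0.02, -0.04, -0.03] rows 0.7 t 35.82 tcp [0.5213 0.1003 0.0637] rot [-1.7998e+02 -4.0000e-02 -1.0430e+01]
```

View pics/w12.png

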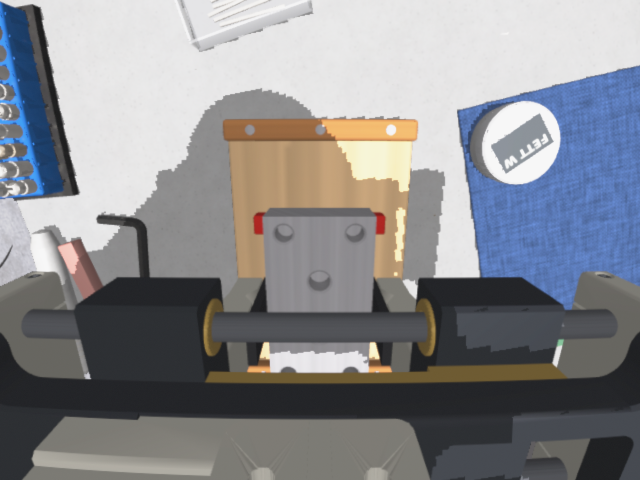

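The steel block (columns 266–374) is centred over the board (228–416) and the red stick (254–385). I'll check the lengthwise centring, then lower.

```bash
python3 - <<'E'
from h import *
c=dict(np.load("w12.npz")); W=cloud(c); zt=np.nanmedian(W[225:265,285:360,2])
ex=np.array([np.cos(np.radians(-10.45)),np.sin(np.radians(-10.45))])
prof=W[190:230,300,2]; print("top z",zt,"board end z",np.nanmedian(W[123:135,260:310,2]))
S=onplane(c,[(320,208.5)],zt)[0,:2]@ex*1e3-45; B=onplane(c,[(320,119.5)],.025)[0,:2]@ex*1e3-88
B2=onplane(c,[(320,139.7)],.025)[0,:2]@ex*1e3-76
print("steel x",S,"board x",B,B2,"tcp",np.array([.5213,.1003])@ex*1e3, [int(np.argmax(W[100:260,u,2]>.07))+100 for u in(290,320,350)],[int(np.argmax(W[100:260,u,2]>.015))+100 for u in(290,320,350)])
E
python3 -m pendant '[[0.001,0,0.012,0,0,0],[0.001,0,0.024,0,0,0],[0.001,0,0.027,0,0,0],[0.001,0,0.027,0,0,0],[0.001,0,0.027,0,0,0]]'
```

```text
top z 0.0787916167049992 board end z 0.024561237587685775
steel x 497.4298045054669 board x 495.0721582260354 496.1024138676785 tcp 494.4613370632159 [213, 213, 213] [119, 119, 119]
time_s: 36.23
tcp_pos: [0.5222, 0.1002, 0.0369]
eef_rot: [-180.0, -0.0, -10.4]
contact_force: [0.9, -0.4, -3.9]
gripper_width: 0.0496
gripper_force: 40.0
```

```bash
python3 -m pendant '[[0,0,0.0015,0,0,0],[0,0,0.0025,0,0,0],[0,0,0.0025,0,0,0]]'; python3 -m pendant '[[0,0,0.0005,0,0,0],[0,0,0.001,0,0,0],[0,0,0.001,0,0,0]]'
```

```text
time_s: 36.48
tcp_pos: [0.5219, 0.1003, 0.0339]
eef_rot: [-180.0, -0.0, -10.4]
contact_force: [-0.1, 0.4, -3.7]
gripper_width: 0.0496
gripper_force: 40.0
time_s: 36.73
tcp_pos: [0.5219, 0.1003, 0.0328]
eef_rot: [-180.0, -0.0, -10.4]
contact_force: [-1.6, 0.1, -0.7]
gripper_width: 0.0495
gripper_force: 40.0
```

```bash
python3 -m pendant '[[0,0,0.0003,0,0,0],[0,0,0.0005,0,0,0],[0,0,0.0005,0,0,0]]'; python3 -m pendant '[[0,0,0,0,0,0],[0,0,0,0,0,0],[0,0,0,0,0,0],[0,0,-0.02,0,0,0],[0,0,-0.06,0,0,0],[0,0,-0.1,0,0,0],[0,0,-0.14,0,0,0],[-0.03,0,-0.18,0,0,0],[-0.04,0,-0.18,0,0,0],[-0.04,0,-0.18,0,0,0],[-0.04,0,-0.18,0,0,0]]' 0.07; python3 cap.py wrist w13
python3 - <<'E'
from h import *
c=dict(np.load("w13.npz")); W=cloud(c); X,Y,z=[W[...,i] for i in range(3)]
st=(X>.4)&(X<.65)&(Y>.02)&(Y<.2)&(z<.1)
m=st&(z>.042)&(z<.056); print("steel",rect(c,m,.049)); P=W[m]
print("plane",np.linalg.lstsq(np.c_[P[:,:2]-P[:,:2].mean(0),np.ones(len(P))],P[:,2],rcond=None)[0].round(4))
print("board",rect(c,st&(z>.009),.02))
E
```

```text
time_s: 36.98
tcp_pos: [0.5219, 0.1003, 0.0328]
eef_rot: [-180.0, -0.0, -10.4]
contact_force: [-3.8, 0.1, 7.0]
gripper_width: 0.0498
gripper_force: 40.0
time_s: 37.9
tcp_pos: [0.4823, 0.1078, 0.213]
eef_rot: [-179.9, -0.1, -10.4]
contact_force: [1.3, 0.7, -0.8]
gripper_width: 0.0703
gripper_force: 0.0
steel (array([522.2, 101.4]), 90.2, 49.9, -10.31, 4533)
plane [0.0002 0.001  0.0485]
board (array([522.5, 100.5]), 177.0, 113.0, -10.3, 17727)
```

View pics/w13.png

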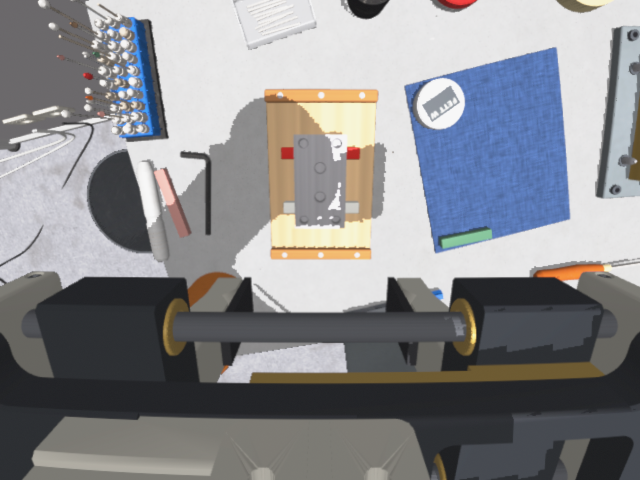

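The steel block (320,180) sits level and centred on the board, with the red stick at (320,153) and the white one at (320,208) under its two halves. The tin and stone haven't moved. Handing in.

```bash
python3 -m pendant '[[0,0,0,0,0,0],[0,0,0,0,0,0],[0,0,0,0,0,0]]'; python3 -c "
from plant import r
print(r.close_job())"
```

```text
time_s: 38.2
tcp_pos: [0.4825, 0.1072, 0.211]
eef_rot: [179.9, 0.1, -10.4]
contact_force: [-0.2, 0.4, 0.4]
gripper_width: 0.0703
gripper_force: 0.0
the job is handed in; nothing more can be done
None
```

The job is done and handed in at about 38 s: the bronze insert is seated level in the polishing fixture, the two sticks are back across the board, and the steel insert rests level on them, within about 1 mm of centre; no verdict was shown.

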